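Face up the mate shelf with a straightedge

ROBOT

A 7-joint arm with a two-finger parallel gripper is mounted at the origin on the work surface. World frame = base frame: x ahead of the robot, y to its left, z up, the work surface at z = 0. Lengths are in m, angles in rad, forces in N, time in s.
With the tool pointing down it reaches from about 0.4 to 0.85 m from the base axis. Payload 4.5 kg.
Tool frame: the origin (TCP) lies between the finger pads; the fingertips stand 11 mm ahead of it and the grasp point (between the pads) lies 8 mm behind it (r.nose_length is the distance from the TCP to the fingertips, in m); z points along the fingers, y is the line along which they close (so a half turn about z gives the same grasp; the last joint's range is limited). The gripper opens to 88 mm and grips with 3 to 60 N. Pads are 18 mm wide; open, the fingers measure 123 mm over their backs; the gripper's body (75 mm by 187 mm) begins 45 mm behind the grasp point.
Start: joints at [1.212, 0.689, -0.195, 1.565, 0.157, 0.902, -0.215], TCP at [0.239, -0.577, 0.25] pointing down, gripper open.
Joint ranges: [-3.01, 3.01], [-0.46, 2.08], [-1.47, 1.51], [0.13, 2.56], [-1, 4.14], [0.04, 2.09], [-2.66, 2.66]. Speed limits (rad/s): [2.57, 2.57, 3.14, 3.14, 3.14, 3.14, 3.14].

INTERFACE

Orientations are given as a unit quaternion [x, y, z, w].
In Python, from plant import get_state, snapshot, camera_model, r gives the robot as it stands.
- The arm moves only by the shell command python3 -m inch 'ROWS' [FORCE]. ROWS is text: rows parted by semicolons, each of 7 numbers parted by spaces: the opening, from -1 (shut) to 1 (fully open), then the shift along the tool's x, y, z in m, then the turn, a rotation vector about the tool's x, y, z in rad. A call has 1 to 20 rows; each row shifts and turns the commanded pose from where the row before left it, along the tool's axes as they then stand; what a row does not reach is not made up. A row lasts 1/12 s, in which the tool goes at most 41.7 mm and 7.16 degrees, less where a joint would pass 70% of its speed; a pose out of reach is approached as far as the arm can. A call is refused whole if a number of a shift passes 0.0417 or a number of a turn 0.125, either way. A call with a gripper value outside its range is refused whole. The fingers move at their own pace and stop on an object; FORCE is the grip in N (left out, the last holds). Time passes only in rows, so rows that do not move let the fingers close. It gives the time, the measured TCP pose, the force, the opening and the grip force at its end, in the units of the state.
- get_state(): the state, without advancing time (a new reading comes with each control period).
- snapshot(name): name is "scene" or "top" or "wrist"; returns (picture, depth): 400x640x3 uint8, red, green, blue; 400x640 float32, m along the optical axis (not along the pixel's ray), 0 where there is no reading.
- camera_model(name): a dict with "intrinsics" (3x3 intrinsics, pixels), "view" (4x4, takes a point from world to camera coordinates). Camera axes: x right, y down, z forward; pixel columns grow to the right and rows downward; lengths in m; the calibration is good to about 2 mm. A picture is of the moment at which its call begins: read the wrist's pose just before it. camera_model takes no time and is no camera call; for the wrist camera it gives the pose at the moment of the call.
- r.finish_job(): hands the job in; it is judged then, once.
The state is a dict: "clock": time; "q": joint angles; "qd": joint speeds; "joint_torque": joint torques, N m; "tool_pos": TCP position; "eef_rot": TCP orientation; "contact_force": force on the tool from outside, world axes, zero at the start; "moment": the same for the moment, N m; "opening": opening from 0.0 (shut) to 1.0 (fully open); "finger_force": force on a finger pad.
Only numpy, scipy, OpenCV 4.12 (cv2) and the standard library are available. Lean on these libraries where they do the work, as an engineer would, in place of code of your own. Each camera call takes 0.05 s, during which the arm holds its last target. There are 200 camera calls.

TASK

Face up the mate shelf: draw the straightedge out of its holder on the counter and lay it flat on the shelf with its long edge flush along the inside of the front lip, then draw every gourd, and the canister if it is there, forward until its foot touches the straightedge, upright and with none touching its neighbour. With the straightedge still in place check that all are up to it, then lift it away without disturbing the row and slide it fully home into its holder again. Leave the bombilla, the cubby door and the other things on the counter alone; if something gets knocked out of line, put it right.

Things in the scene. Friction and masses are not known exactly. Their poses are not given: they have to be found in the camera images.
- shelf: Dark walnut floating shelf, fixed. Origin on its upper face (80 mm above the counter) at the inner face of the front lip; x runs back from the lip, away from the robot, 215 mm to a low wall 25 mm high; y along the shelf; z up. Lip 10 mm thick, 8 mm high. Clear stretch for the row: y -250 to +240 mm; beyond lie the bombilla's rests (y -295) and the 100 mm high lid cubby (y +250 to +370).
- straightedge: Aluminium straightedge with red handle, loose, 0.38 kg, first in its holder, up to 70 mm short of home. Blade 400 (x) by 70 (y) by 5 mm; origin under its middle; z up. Handle bar over the middle: 60 mm long (x), 16 mm wide (y), from 20 to 44 mm above the underside. Either long edge may go to the lip; laid flush, its origin is 35 mm behind the lip.
- holder: Plywood holder fixed to the counter. Origin: its middle, on the counter; x points the way the straightedge slides in, to a stop at x +202. Floor 3 mm up with a small ramp at the mouth, 73 mm between walls, 8.5 mm from floor to two inturned lips (tops 14.5 mm up) with a 52 mm slot between for the handle. Flared cheeks reach x -228. Home, the straightedge's origin is within 2 mm of the middle.
- holder_mouth (a point): Middle of the holder's mouth, on its floor, at x -200 mm in the holder's frame.
- gourd_steel: Calabash gourd cup with a steel collar, loose, about 0.25 kg, weighted low; origin at the centre of its underside, z up. Metal foot 68 mm across and 10 mm high (its widest part), belly 65 mm across (20 to 42 mm up), collar 57 mm across from 56 mm up to its rim at 80 mm. May be absent. At the start it stands on the shelf, 12 to 45 mm behind where it should be.
- gourd_brass: The same kind of gourd with a brass collar: foot 64 mm, belly 61 mm, collar 54 mm across, from 52 mm up to its rim at 76 mm. Origin at the centre of its underside. May be absent.
- gourd_copper: The same kind of gourd with a copper collar: foot 70 mm, belly 67 mm, collar 60 mm across, from 60 mm up to its rim at 84 mm. Origin at the centre of its underside. May be absent.
- canister: Matte grey canister with a dark twist cap, loose, about 0.25 kg: body 64 mm across and 60 mm high, cap 60 mm across up to 84 mm. Origin at the centre of its underside. May be absent.
- bombilla: Steel bombilla (drinking straw), 180 mm long, lying on two rests on the shelf at y -295 mm; to be left alone.
- cubby_door (a joint): Small swing door of the lid cubby, 0 = shut; to be left shut.
- scoop: Spoon-like scoop, 160 mm, on the counter to the robot's right; to be left alone.
- sugar_jar: Amber jar, 70 mm across and 100 mm high, on the counter to the right; to be left alone.
- cup: White mug, 76 mm across and 80 mm high, on the counter to the left; to be left alone.
There are look-alikes about, which are no part of the job. Leave any purple look-alike of the canister alone.

How it is judged:
On the way, in this order (a step that is already met when the one before it is completed fails the run):
1. the straightedge lies flat on the shelf, flush along the inside of the lip (gap under 2.5 mm, within 0.01 rad) (x of straightedge in the frame of shelf between 0.033 and 0.0375 m and z of straightedge in the frame of shelf between -0.002 and 0.003 m and angle between the x axis of straightedge and the y axis of shelf, either way round below 0.01 rad and angle between straightedge's own z axis and vertical below 0.02 rad), for 0.3 s.
2. with the straightedge lying there flush, every gourd and canister present stands upright with its foot up to it (gap under 4 mm) (all of step 1 and x of gourd_steel in the frame of shelf between 0.101 and 0.108 m and z of gourd_steel in the frame of shelf between -0.002 and 0.003 m and angle between each of gourd_steel, gourd_brass, gourd_copper, canister's own z axis and vertical below 0.06 rad and x of gourd_brass in the frame of shelf between 0.099 and 0.106 m and z of gourd_brass in the frame of shelf between -0.002 and 0.003 m and x of gourd_copper in the frame of shelf between 0.102 and 0.109 m and z of gourd_copper in the frame of shelf between -0.002 and 0.003 m and x of canister in the frame of shelf between 0.099 and 0.106 m and z of canister in the frame of shelf between -0.002 and 0.003 m), for 0.3 s.
3. the straightedge is fully home in its holder (x of straightedge in the frame of holder between -0.005 and 0.005 m and y of straightedge in the frame of holder between -0.004 and 0.004 m and z of straightedge in the frame of holder between 0.001 and 0.006 m and angle between the x axis of straightedge and the x axis of holder, either way round below 0.03 rad and angle between straightedge's own z axis and vertical below 0.03 rad), for 0.3 s.
At the end, for the whole second after the job is handed in: The straightedge lies fully home in its holder (within 5 mm of its middle lengthwise), every gourd and canister present stands upright on the shelf with the front of its foot 70 mm behind the lip's inner face, within 5 mm, none touching another, all at rest (all of step 3 and x of gourd_steel in the frame of shelf between 0.099 and 0.109 m and z of gourd_steel in the frame of shelf between -0.002 and 0.003 m and angle between each of gourd_steel, gourd_brass, gourd_copper, canister's own z axis and vertical below 0.06 rad and x of gourd_brass in the frame of shelf between 0.097 and 0.107 m and z of gourd_brass in the frame of shelf between -0.002 and 0.003 m and x of gourd_copper in the frame of shelf between 0.1 and 0.11 m and z of gourd_copper in the frame of shelf between -0.002 and 0.003 m and x of canister in the frame of shelf between 0.097 and 0.107 m and z of canister in the frame of shelf between -0.002 and 0.003 m and contact force between gourd_steel and gourd_brass below 0.1 N and contact force between each of gourd_steel, gourd_brass and gourd_copper below 0.1 N and contact force between each of gourd_steel, gourd_brass, gourd_copper and canister below 0.1 N and linear speed of each of gourd_steel, gourd_brass, gourd_copper, canister, straightedge below 0.02 m/s).
It fails at once if the bombilla or another bystander is moved more than 40 mm (distance of any of bombilla, scoop, sugar_jar, cup from where it was at the start of the episode above 0.04 m).
It fails at once if the cubby door is swung open (value of joint cubby_door above 0.3 rad).
Of gourd_steel, gourd_brass, gourd_copper, canister only 3 to 4 are there at a start; the rules pass over those that are not, and their reading is None.
At some moment in a run one of gourd_steel, gourd_brass, gourd_copper, canister may be knocked a few centimetres aside while the robot is not near it.
Once in a run the grip may slacken for a moment while it holds something.
It also fails if it takes over 210 s, if anything falls off the work surface, if the arm or the gripper's body presses on something with over 40 N, if the wrist force passes 120 N, or if a joint passes its speed limit or range.

## Working session

There is one attempt and no reset: what is moved stays moved. The work goes in short steps, Python scripts to look and compute and a shell command to move; the robot and the scene stay as the last step left them, time stands still between calls to the robot, and variables do not carry over. Pictures are saved under pics/ and viewed, at most 17 in all, crops included, and the job is handed in when it is done.

```bash
ls; mkdir -p pics
cat > h.py <<'E'
import numpy as np, cv2
from plant import get_state, snapshot, camera_model, r
from scipy.spatial.transform import Rotation as R
def cloud(name):
    m=camera_model(name); im,d=snapshot(name)
    K=np.array(m["intrinsics"]);V=np.array(m["view"])
    v,u=np.mgrid[:400,:640]
    P=np.stack([(u-K[0,2])/K[0,0]*d,(v-K[1,2])/K[1,1]*d,d],-1)
    W=(P-V[:3,3])@V[:3,:3]
    W[d==0]=np.nan
    return im,W
def save(n,im): cv2.imwrite("pics/"+n+".png",im[:,:,::-1])
E
python3 - <<'E'
from h import *
s=get_state();print(s)
for n in("scene","top"):
    im,W=cloud(n);save(n+"0",im);np.savez(n+"0.npz",im=im,W=W)
    print(n,camera_model(n))
E
```

```text
pics
{'clock': 0.0, 'q': array([ 1.21182205,  0.68998867, -0.19451089,  1.56632509,  0.157332  ,
        0.90249017, -0.21514999]), 'qd': array([-0.00104101, -0.00051019, -0.00035758, -0.00044463,  0.00027642,
       -0.00151167, -0.00109039]), 'joint_torque': array([ 4.20109131e-06, -5.27557898e+01, -1.26650121e+00, -1.53426808e+01,
       -5.25645283e-02,  6.69635876e-03,  1.91509066e-04]), 'tool_pos': array([ 0.23893822, -0.57687366,  0.24891206]), 'eef_rot': array([ 9.80772705e-01,  1.95151417e-01, -2.53219329e-04, -8.72262488e-04]), 'contact_force': array([ 0.83248858, -0.82875954,  0.65847413]), 'moment': array([-0.00751731, -0.00593044,  0.04145657]), 'finger_force': 0.0, 'opening': 0.9979988561861239}
scene {'intrinsics': array([[454.93577051,   0.        , 314.77959623],
       [  0.        , 454.93577051, 201.85208251],
       [  0.        ,   0.        ,   1.        ]]), 'view': array([[ 0.71209181,  0.70195583, -0.01353791, -0.37735601],
       [ 0.55701577, -0.57658668, -0.59773007, -0.23829326],
       [-0.42738589,  0.41809786, -0.80158311,  1.66268242],
       [ 0.        ,  0.        ,  0.        ,  1.        ]])}
top {'intrinsics': array([[422.43060962,   0.        , 328.8327055 ],
       [  0.        , 422.43060962, 209.42860345],
       [  0.        ,   0.        ,   1.        ]]), 'view': array([[-0.00911166, -0.99994672, -0.00485093,  0.00654921],
       [-0.98164605,  0.00986885, -0.19045638,  0.52576733],
       [ 0.19049411,  0.00302652, -0.98168367,  1.49169555],
       [ 0.        ,  0.        ,  0.        ,  1.        ]])}
```

View pics/top0.png

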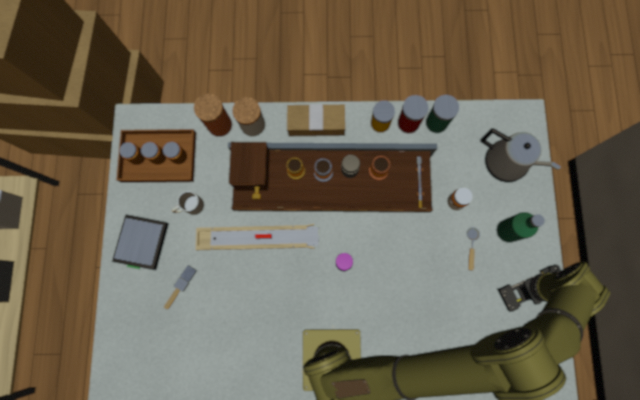

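View pics/scene0.png

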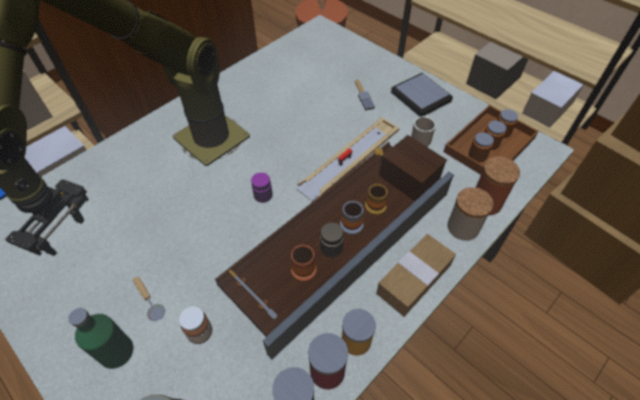

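The top view shows the row left to right: brass (295,167), steel (323,168), grey canister (351,163) and copper (380,166). The straightedge has its red handle at (263,237), and its holder mouth faces right, towards -y.

Possible confusions:
- The purple canister at (344,262) on the counter is a look-alike.
- The jars behind the shelf at (383,116), (412,113) and (442,113), and those in the tray at (150,150), are not part of the job.
- The red handle bar at (263,237) could be confused with nothing else red on the counter, only the red jar.

Run:
```python
from h import *
for n in("top","scene"):
    D=np.load(n+"0.npz");im=D["im"];W=D["W"];hsv=cv2.cvtColor(im,cv2.COLOR_RGB2HSV)
    x,y,z=W[...,0],W[...,1],W[...,2]
    red=((hsv[...,0]<8)|(hsv[...,0]>172))&(hsv[...,1]>150)&(hsv[...,2]>90)&(z<0.08)&(x<.5)&(x>.2)
    p=W[red&~np.isnan(x)]; print(n,"red",len(p),np.median(p,0)); 
    if n=="top":
        c=cv2.minAreaRect(p[:,:2].astype(np.float32)); print(c)
    # shelf top z
    m=(np.abs(z-.08)<.012)&(x>.35)&(x<.8)&(np.abs(y)<.45)
    print("shelf z",np.median(z[m]))
    # front lip edge: per y bin min x of points z .07-.1
    ys=[];xs=[]
    for yy in np.arange(-.27,.2,.02):
        q=m&(np.abs(y-yy)<.01)&(z>.074)
        if q.sum()>5: ys.append(yy);xs.append(np.nanmin(x[q]))
    print("lip front fit",np.polyfit(ys,xs,1),np.round(xs,3))
    # back wall front
    # items
    q=(z>.14)&(z<.175)&(x>.38)&(x<.75)&(np.abs(y)<.3)
    k,l,st,ce=cv2.connectedComponentsWithStats(q.astype(np.uint8))
    for i in range(1,k):
        if st[i,4]>15:
            pp=W[l==i]; print(st[i,:5],np.round(pp.mean(0),3),np.round((pp.min(0)+pp.max(0))/2,3),np.round(np.ptp(pp,axis=0),3))
    hq=(hsv[...,0]>10)&(hsv[...,0]<30)&(hsv[...,1]>60)&(z<.03)&(z>.004)&(x>.28)&(x<.45)&(y>-.1)&(y<.35)
    pp=W[hq]; print("holder wood",len(pp),cv2.minAreaRect(pp[:,:2].astype(np.float32)))
im=np.load("top0.npz")["im"]; save("c1",cv2.resize(im[130:260,185:445],None,fx=3,fy=3,interpolation=cv2.INTER_CUBIC))
```

```text
top red 45 [0.43059596 0.2410789  0.04762531]
((0.43059414625167847, 0.24057303369045258), (0.05162171646952629, 0.008745886385440826), 89.42636108398438)
shelf z 0.08145364853375286
lip front fit [0.02488952 0.49638334] [0.512 0.513 0.512 0.513 0.513 0.514 0.515 0.515 0.515 0.516 0.353 0.353
 0.353 0.517 0.516 0.517 0.517 0.517 0.517 0.518 0.518 0.519 0.519 0.519]
[265 145   2  16  18] [0.711 0.22  0.153] [0.707 0.22  0.158] [0.06  0.002 0.031]
[341 155  18  19 263] [ 0.664 -0.073  0.163] [ 0.666 -0.072  0.156] [0.063 0.06  0.032]
[372 156  18  19 255] [ 0.66  -0.178  0.16 ] [ 0.661 -0.178  0.157] [0.06  0.06  0.029]
[286 158  16  16 197] [0.663 0.121 0.152] [0.664 0.122 0.151] [0.052 0.052 0.021]
[315 159  16  17 227] [0.655 0.022 0.156] [0.655 0.022 0.154] [0.056 0.053 0.025]
[241 162  26  37 168] [0.59  0.251 0.155] [0.614 0.259 0.157] [0.132 0.081 0.034]
holder wood 187 ((0.39830079674720764, 0.21795207262039185), (0.011259334161877632, 0.26242539286613464), 0.9563905000686646)
scene red 58 [0.4370799  0.23974025 0.0464061 ]
shelf z 0.08106438042730006
lip front fit [0.02771609 0.49740541] [0.512 0.513 0.515 0.515 0.514 0.514 0.517 0.515 0.517 0.516 0.351 0.351
 0.351 0.518 0.517 0.519 0.521 0.518 0.52  0.52  0.519 0.519 0.52  0.521]
[373 147  65  43 465] [0.669 0.231 0.156] [0.646 0.258 0.158] [0.195 0.082 0.035]
[368 184  19  19 282] [0.666 0.12  0.152] [0.665 0.122 0.151] [0.054 0.058 0.022]
[342 201  21  21 348] [0.659 0.02  0.155] [0.657 0.022 0.154] [0.058 0.06  0.027]
[320 222  23  24 442] [ 0.671 -0.078  0.161] [ 0.668 -0.076  0.155] [0.063 0.061 0.03 ]
[291 245  23  24 462] [ 0.664 -0.18   0.159] [ 0.662 -0.179  0.154] [0.062 0.061 0.029]
holder wood 109 ((0.4023818075656891, 0.20534181594848633), (0.2833743989467621, 0.014763092622160912), 89.46749114990234)
```

View pics/c1.png

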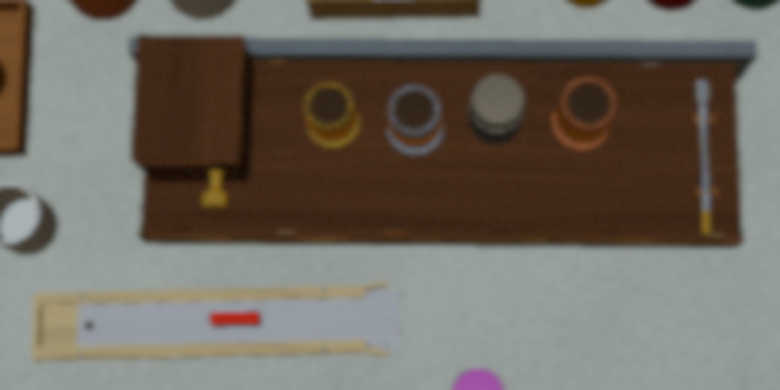

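The crop confirms the straightedge with its red handle, mouth end to the right. I'll grip the handle lengthwise (tool y along the blade), so the narrow side of the gripper body faces the gourds.

```bash
python3 -m inch '1 0 0 0 0 0 0.098;1 0 0 0 0 0 0.098;1 0 0 0 0 0 0.098;1 0 0 0 0 0 0.098;1 .035 -.02 0 0 0 0;1 .035 -.03 0 0 0 0;1 .035 -.03 0 0 0 0;1 .035 -.03 0 0 0 0;1 .035 -.035 0 0 0 0;1 .02 -.035 0 0 0 0;1 0 -.035 0 0 0 0;1 0 -.035 0 0 0 0;1 0 -.035 0 0 0 0;1 0 -.035 0 0 0 0;1 0 -.035 0 0 0 0;1 0 -.035 0 0 0 0;1 0 -.035 0 0 0 0;1 0 -.035 0 0 0 0;1 0 -.035 0 0 0 0;1 0 -.035 0 0 0 0' 20
python3 -c "
import cv2
from h import *
s=get_state();print(s['tool_pos'],R.from_quat(s['eef_rot']).as_matrix().round(3));print(np.linalg.inv(camera_model('wrist')['view']).round(3))"
```

```text
clock: 1.77
tool_pos: [0.4177, -0.0599, 0.2496]
eef_rot: [1.0, 0.0, -0.0, -0.0]
contact_force: [0.8, -0.2, 0.3]
opening: 1.0
finger_force: 0.0
[ 0.4177461  -0.05985625  0.24963149] [[ 1.     0.001 -0.   ]
 [ 0.001 -1.     0.   ]
 [-0.    -0.    -1.   ]]
[[ 0.    -0.957 -0.292  0.494]
 [-1.    -0.     0.    -0.06 ]
 [-0.     0.292 -0.957  0.384]
 [ 0.     0.     0.     1.   ]]
```

```bash
python3 -m inch '1 0 -.0325 -.01 0 0 0;1 0 -.0325 -.01 0 0 0;1 0 -.0325 -.01 0 0 0;1 0 -.0325 -.01 0 0 0;1 0 -.0325 -.01 0 0 0;1 0 -.0325 0 0 0 0;1 0 -.0325 0 0 0 0;1 0 -.0325 0 0 0 0;1 0 0 0 0 0 0;1 0 0 0 0 0 0;1 0 0 0 0 0 0'
python3 - <<'E'
from h import *
im,W=cloud("wrist");save("w1",im);np.savez("w1.npz",im=im,W=W)
hsv=cv2.cvtColor(im,cv2.COLOR_RGB2HSV);x,y,z=[W[...,i] for i in range(3)]
red=((hsv[...,0]<8)|(hsv[...,0]>172))&(hsv[...,1]>150)&(z>.035)&(z<.06)
p=W[red];print(len(p),np.median(p[:,2]),cv2.minAreaRect(p[:,:2].astype(np.float32)))
E
```

```text
clock: 2.68
tool_pos: [0.4177, 0.1976, 0.2994]
eef_rot: [1.0, 0.0, -0.0, 0.001]
contact_force: [-0.3, -0.3, 0.1]
opening: 1.001
finger_force: 0.0
375 0.04629649255806315 ((0.43653470277786255, 0.24428850412368774), (0.012675648555159569, 0.05499338358640671), 0.32378047704696655)
```

View pics/w1.png

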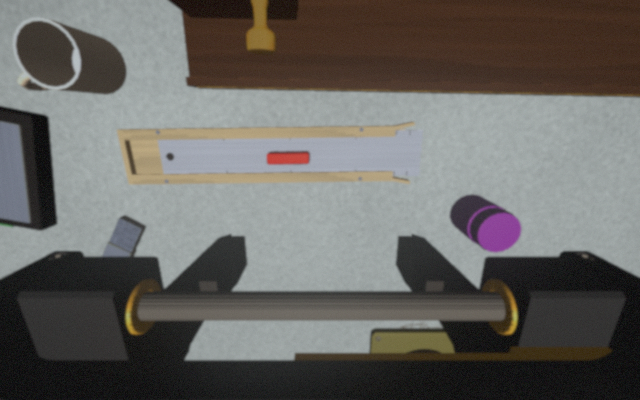

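The wrist view shows the holder from (122,155) to its flared mouth (415,150). The handle is at (288,158), and the blade's left end at (160,157) is a few cm short of the stop.

Run:
```python
from h import *
D=np.load("w1.npz");im=D["im"];W=D["W"]
hsv=cv2.cvtColor(im,cv2.COLOR_RGB2HSV);x,y,z=[W[...,i] for i in range(3)]
red=((hsv[...,0]<8)|(hsv[...,0]>172))&(hsv[...,1]>150)&(z>.035)&(z<.06)
p=W[red];print("red ax",np.polyfit(p[:,1],p[:,0],1))
wood=(hsv[...,0]>10)&(hsv[...,0]<28)&(hsv[...,1]>70)&(hsv[...,2]>90);wood[:110]=0;wood[200:]=0;wood[:,:100]=0;wood[:,440:]=0
p=W[wood&~np.isnan(x)];print("wood",len(p),np.median(p[:,2]),"y",np.percentile(p[:,1],[.5,99.5]),"x",np.percentile(p[:,0],[.5,99.5]))
ts=[]
for lo,hi in((115,148),(168,192)):
    mm=wood.copy();mm[:lo]=0;mm[hi:]=0
    ys=[];a=[];b=[]
    for c in range(170,390,6):
        q=np.where(mm[:,c])[0]
        if len(q)>1: ys.append(y[q[0],c]);a.append(x[q[0],c]);b.append(x[q[-1],c])
    print("outer/inner",np.polyfit(ys,a,1),np.polyfit(ys,b,1),np.median(z[mm]))
blade=(hsv[...,1]<60)&(z<.02)&(hsv[...,2]>120)
# lip front line, picture rows 75-100
ys=[];a=[]
for c in range(200,630,10):
    col=z[60:110,c];q=np.where(col>.074)[0]
    ys.append(y[60+q[-1],c]);a.append(x[60+q[-1],c])
print("lip",np.polyfit(ys,a,1),np.std(np.array(a)-np.polyval(np.polyfit(ys,a,1),ys)))
for rr in(150,158):print(im[rr,395:440:3].tolist(), np.round(y[rr,395:440:3],3),np.round(z[rr,395:440:3],3))
for c in (155,158,160,162,165):print(im[157,c],y[157,c].round(3))
```

```text
red ax [-0.0179758   0.44083542]
wood 4829 0.013686140391744098 y [0.08870167 0.49462595] x [0.39413749 0.47664448]
outer/inner [-0.01361795  0.47803034] [-0.01554539  0.46871326] nan
outer/inner [-0.00868222  0.40821604] [-0.01965585  0.40344491] nan
lip [0.01821526 0.51892512] 0.0002615265842936917
[[165, 169, 181], [162, 169, 178], [164, 169, 181], [162, 170, 181], [164, 169, 181], [164, 169, 182], [165, 171, 180], [164, 169, 181], [165, 170, 181], [166, 173, 174], [166, 174, 174], [163, 170, 170], [164, 171, 170], [163, 169, 170], [166, 172, 172]] [0.084 0.079 0.075 0.07  0.066 0.062 0.057 0.052 0.048 0.04  0.036 0.031
 0.026 0.022 0.017] [ 0.006  0.006  0.007  0.007  0.007  0.009  0.007  0.007  0.008 -0.
  0.     0.     0.    -0.    -0.   ]
[[163, 167, 178], [160, 165, 177], [162, 166, 176], [160, 166, 176], [160, 165, 178], [161, 166, 177], [165, 168, 180], [163, 167, 177], [162, 168, 177], [164, 172, 171], [167, 174, 175], [166, 175, 174], [166, 173, 173], [163, 171, 170], [167, 175, 173]] [0.083 0.079 0.074 0.07  0.065 0.06  0.055 0.051 0.046 0.038 0.034 0.029
 0.025 0.02  0.015] [ 0.008  0.007  0.006  0.008  0.008  0.007  0.007  0.007  0.007 -0.003
 -0.001 -0.001  0.001 -0.    -0.   ]
[171 153 119] 0.455
[169 153 120] 0.45
[166 162 149] 0.448
[161 165 174] 0.441
[145 149 160] 0.437
```

```bash
python3 -m inch '1 .0095 -.023 .01 0 0 -.016;1 .0095 -.023 .03 0 0 0;1 0 0 .035 0 0 0;1 0 0 .035 0 0 0;1 0 0 .035 0 0 0;1 0 0 .035 0 0 0;1 0 0 .035 0 0 0;1 0 0 .025 0 0 0;1 0 0 .015 0 0 0;1 0 0 .01 0 0 0;1 0 0 .006 0 0 0;1 0 0 0 0 0 0;1 0 0 0 0 0 0;-1 0 0 0 0 0 0;-1 0 0 0 0 0 0;-1 0 0 0 0 0 0;-1 0 0 0 0 0 0;-1 0 0 0 0 0 0;-1 0 0 0 0 0 0;-1 0 0 0 0 0 0' 35
python3 -c "
from h import *
s=get_state();print(s['tool_pos'],s['opening']*88,R.from_quat(s['eef_rot']).as_matrix().round(4)[:2,:2])"
```

```text
clock: 4.4
tool_pos: [0.4368, 0.2447, 0.0291]
eef_rot: [1.0, 0.008, 0.0, -0.0]
contact_force: [-0.3, 0.2, 6.0]
opening: 0.675
finger_force: 35.0
[0.43683011 0.24474633 0.02914189] 59.43405932535813 [[ 0.9999  0.0167]
 [ 0.0167 -0.9999]]
```

Run:
```python
from h import *
for n in("w1","top0","scene0"):
    D=np.load(n+".npz");im=D["im"];W=D["W"];hsv=cv2.cvtColor(im,cv2.COLOR_RGB2HSV)
    m=(hsv[...,0]>135)&(hsv[...,0]<165)&(hsv[...,1]>80)&(W[...,0]<.6)
    p=W[m];print(n,np.round(np.nanpercentile(p,[1,99],axis=0),3))
# bombilla/cubby in top
D=np.load("top0.npz");W=D["W"];im=D["im"]
for c in(412,416,418,420,422,424,428):print(c,im[182,c],W[182,c].round(3))
z=W[...,2];print("cubby right edge y",[np.nanmin(W[r][(W[r][:,2]>.165)&(W[r][:,1]>.15)&(W[r][:,1]<.4)][:,1]).round(3) for r in(160,170,178)])
p=W[150:200,240:275].reshape(-1,3);print("knob/door min x",[np.nanmin(p[(p[:,2]>a)&(p[:,2]<a+.015)][:,0]).round(3) for a in(.09,.11,.13,.15,.17)])
```

```text
w1 [[ 0.314 -0.073  0.018]
 [ 0.453  0.614  0.393]]
top0 [[-0.262 -1.358 -0.72 ]
 [ 0.482 -0.022  0.176]]
scene0 [[ 0.314 -0.079  0.048]
 [ 0.369 -0.024  0.09 ]]
412 [69 44 26] [ 0.617 -0.3    0.085]
416 [69 43 26] [ 0.617 -0.315  0.083]
418 [82 70 67] [ 0.615 -0.32   0.092]
420 [91 86 86] [ 0.618 -0.33   0.08 ]
422 [72 49 35] [ 0.619 -0.337  0.077]
424 [68 41 24] [ 0.619 -0.345  0.075]
428 [67 42 23] [ 0.618 -0.359  0.078]
cubby right edge y [np.float64(0.219), np.float64(0.22), np.float64(0.221)]
knob/door min x [np.float64(0.591), np.float64(0.59), np.float64(0.548), np.float64(0.548), np.float64(0.593)]
```

```bash
python3 -m inch '-1 0 0 -.001 0 0 0;-1 0 .01 0 0 0 0;-1 0 .02 0 0 0 0;-1 0 .02 0 0 0 0;-1 0 .02 0 0 0 0'
python3 -m inch '-1 0 .025 0 0 0 0;-1 0 .025 0 0 0 0;-1 0 .025 0 0 0 0;-1 0 .025 0 0 0 0;-1 0 .025 0 0 0 0;-1 0 .025 0 0 0 0;-1 0 .025 0 0 0 0;-1 0 .025 0 0 0 0;-1 0 .025 0 0 0 0;-1 0 .025 0 0 0 0;-1 0 .025 0 0 0 0;-1 0 .025 0 0 0 0;-1 0 .025 0 0 0 0;-1 0 0 0 0 0 0;-1 0 0 0 0 0 0'
```

```text
clock: 4.82
tool_pos: [0.4373, 0.1732, 0.0294]
eef_rot: [1.0, 0.009, -0.0, 0.0]
contact_force: [0.3, -0.1, -4.8]
opening: 0.675
finger_force: 35.0
clock: 6.07
tool_pos: [0.4476, -0.1518, 0.0345]
eef_rot: [1.0, 0.006, -0.006, 0.002]
contact_force: [0.0, 1.0, -4.6]
opening: 0.673
finger_force: 35.0
```

```bash
python3 -m inch '-1 0 0 -.015 0 0 0;-1 0 0 -.03 0 0 0;-1 0 0 -.03 0 0 0;-1 0 0 -.03 0 0 0;-1 0 0 -.03 0 0 0.033;-1 .02 -.02 0 0 0 0;-1 .02 -.025 0 0 0 0;-1 .02 -.025 0 0 0 0;-1 .02 -.025 0 0 0 0;-1 .02 -.025 0 0 0 0;-1 .01 0 0 0 0 0;-1 0 0 0 0 0 0;-1 0 0 0 0 0 0;-1 0 0 0 0 0 0'
python3 - <<'E'
from h import *
s=get_state();print(s['tool_pos'],s['opening'],R.from_quat(s['eef_rot']).as_matrix().round(4))
im,W=cloud("wrist");save("w2",im);np.savez("w2.npz",im=im,W=W)
E
```

```text
clock: 7.23
tool_pos: [0.5605, -0.031, 0.1676]
eef_rot: [1.0, -0.008, -0.007, 0.002]
contact_force: [-1.0, 0.2, -4.9]
opening: 0.676
finger_force: 35.0
[ 0.56048207 -0.03101427  0.16760312] 0.6756375596986054 [[ 0.9998 -0.0158 -0.014 ]
 [-0.0158 -0.9999 -0.0041]
 [-0.014   0.0043 -0.9999]]
```

View pics/w2.png

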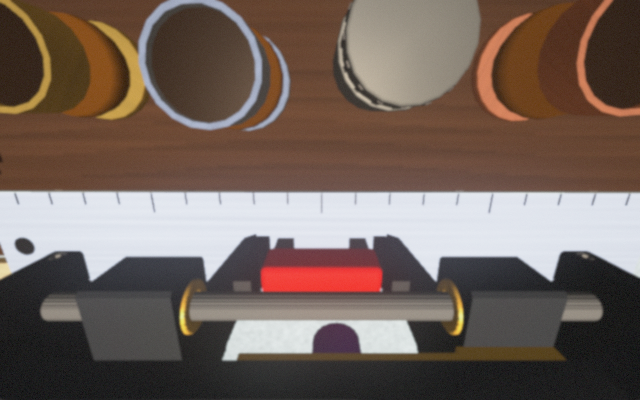

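```bash
cat >> h.py <<'E'
def blade(im,W):
    hsv=cv2.cvtColor(im,cv2.COLOR_RGB2HSV);x,y,z=[W[...,i] for i in range(3)]
    m=(hsv[...,1]<60)&(hsv[...,2]>120)
    a=[]
    for c in range(10,630,6):
        for rr in range(150,235):
            if m[rr:rr+4,c].all(): a.append((W[rr+3,c])); break
    a=np.array(a);a=a[~np.isnan(a[:,0])]
    f=np.polyfit(a[:,1],a[:,0],1);res=a[:,0]-np.polyval(f,a[:,1]);g=np.abs(res)<.003
    f=np.polyfit(a[g,1],a[g,0],1);fz=np.polyfit(a[g,1],a[g,2],1)
    print("blade back edge x=%.4f+%.4f y, z=%.4f+%.4f y n=%d"%(f[1],f[0],fz[1],fz[0],g.sum()))
    return f
E
python3 - <<'E'
from h import *
D=np.load("w2.npz");blade(D["im"],D["W"])
D=np.load("w1.npz");W=D["W"]
for c in(400,450,500,550,600):
  col=W[60:110,c];q=np.where(col[:,2]>.074)[0][-6:];print(np.round(col[q][:,[0,2]],4).tolist())
E
```

```text
blade back edge x=0.5926+0.0172 y, z=0.1452+-0.0058 y n=103
[[0.5257, 0.0891], [0.5248, 0.087], [0.5236, 0.0877], [0.5225, 0.0881], [0.5216, 0.0864], [0.5207, 0.0841]]
[[0.5247, 0.0877], [0.5235, 0.0889], [0.5225, 0.0879], [0.5215, 0.0879], [0.5206, 0.0851], [0.5195, 0.0842]]
[[0.5237, 0.0875], [0.5225, 0.0878], [0.5215, 0.0872], [0.5205, 0.0862], [0.5195, 0.0846], [0.5184, 0.0852]]
[[0.5225, 0.0882], [0.5213, 0.0899], [0.5204, 0.0879], [0.5193, 0.088], [0.5184, 0.0842], [0.5174, 0.0834]]
[[0.5214, 0.0878], [0.5203, 0.0881], [0.5193, 0.0872], [0.5182, 0.0872], [0.5173, 0.0842], [0.5163, 0.0826]]
```

```bash
python3 -m inch '-1 .005 0 0 .004 .014 0;-1 .004 0 .01 0 0 0;-1 0 0 .015 0 0 0;-1 0 0 .015 0 0 0;-1 0 0 .01 0 0 0;-1 0 0 .004 0 0 0;-1 0 0 0 0 0 0;-1 0 0 0 0 0 0;-1 0 0 0 0 0 0'
python3 - <<'E'
from h import *
s=get_state();print(s['tool_pos'],s['opening'],R.from_quat(s['eef_rot']).as_matrix().round(4))
im,W=cloud("wrist");blade(im,W);np.savez("w3.npz",im=im,W=W)
E
```

```text
clock: 8.03
tool_pos: [0.5722, -0.0303, 0.1151]
eef_rot: [1.0, -0.008, 0.002, -0.001]
contact_force: [0.1, -0.1, -3.9]
opening: 0.674
finger_force: 35.0
[ 0.57219573 -0.0302948   0.11509047] 0.6740349797074859 [[ 0.9999 -0.0162  0.0048]
 [-0.0162 -0.9999  0.0015]
 [ 0.0048 -0.0015 -1.    ]]
blade back edge x=0.6060+0.0253 y, z=0.0939+0.0025 y n=28
```

```bash
python3 -m inch '-1 -.002 0 .003 -.0015 -.005 0;-1 0 0 .003 0 0 0;-1 0 0 .002 0 0 0;-1 0 0 .001 0 0 0;-1 0 0 .001 0 0 0;-1 0 0 0 0 0 0;-1 0 0 0 0 0 0'
python3 - <<'E'
from h import *
s=get_state();print(s['tool_pos'],s['opening'],s['moment'],R.from_quat(s['eef_rot']).as_matrix().round(4))
E
```

```text
clock: 8.67
tool_pos: [0.57, -0.0305, 0.1051]
eef_rot: [1.0, -0.008, -0.0, 0.0]
contact_force: [-1.0, -1.1, 5.7]
opening: 0.678
finger_force: 35.0
[ 0.57001652 -0.03051654  0.10513601] 0.6782231205071392 [-0.1459743   0.24938102  0.02036607] [[ 9.999e-01 -1.620e-02 -6.000e-04]
 [-1.620e-02 -9.999e-01 -6.000e-04]
 [-5.000e-04  7.000e-04 -1.000e+00]]
```

```bash
python3 -m inch '-1 -.002 0 -.0005 0 0 0;-1 -.001 0 0 0 0 0;-1 -.001 0 0 0 0 0;-1 0 0 0 0 0 0'; for i in 1; do python3 -m inch '-1 -.001 0 0 0 0 0;-1 -.001 0 0 0 0 0;-1 0 0 0 0 0 0'; done; python3 -m inch '-1 -.001 0 0 0 0 0;-1 -.001 0 0 0 0 0;-1 0 0 0 0 0 0'
```

```text
clock: 9.0
tool_pos: [0.5668, -0.0303, 0.1052]
eef_rot: [1.0, -0.008, 0.0, -0.0]
contact_force: [3.9, -0.7, -0.8]
opening: 0.676
finger_force: 35.0
clock: 9.25
tool_pos: [0.5665, -0.0302, 0.1056]
eef_rot: [1.0, -0.008, 0.002, -0.0]
contact_force: [7.2, 0.0, -1.2]
opening: 0.68
finger_force: 35.0
clock: 9.5
tool_pos: [0.5662, -0.0302, 0.1061]
eef_rot: [1.0, -0.008, 0.004, -0.001]
contact_force: [9.7, -0.9, -2.2]
opening: 0.678
finger_force: 35.0
```

```bash
python3 -m inch '-1 .001 0 0 0 0 0;-.2 0 0 0 0 0 0;0.7 0 0 0 0 0 0;1 0 0 0 0 0 0;1 0 0 0 0 0 0;1 0 0 0 0 0 0;1 0 0 -.02 0 0 0;1 0 0 -.03 0 0 0;1 0 0 -.04 0 0 0;1 0 0 -.04 0 0 0;1 0 0 -.03 0 0 0;1 0 0 -.02 0 0 0;1 -.04 0 0 0 0 0;1 -.04 0 0 0 0 0;1 -.04 0 0 0 0 0;1 0 0 0 0 0 0;1 0 0 0 0 0 0;1 0 0 0 0 0 0'
python3 - <<'E'
from h import *
s=get_state();print(s['tool_pos'],s['opening'],R.from_quat(s['eef_rot']).as_matrix().round(4))
im,W=cloud("wrist");blade(im,W);save("w4",im);np.savez("w4.npz",im=im,W=W)
E
```

```text
clock: 11.0
tool_pos: [0.4435, -0.0283, 0.2855]
eef_rot: [1.0, -0.008, -0.0, 0.0]
contact_force: [-0.8, -0.2, 1.2]
opening: 1.0
finger_force: 0.0
[ 0.4435076  -0.02833164  0.28548323] 1.000445531446652 [[ 9.999e-01 -1.630e-02 -4.000e-04]
 [-1.630e-02 -9.999e-01 -2.000e-04]
 [-4.000e-04  2.000e-04 -1.000e+00]]
blade back edge x=0.4293+-0.1107 y, z=-0.0008+-0.0009 y n=12
```

View pics/w4.png

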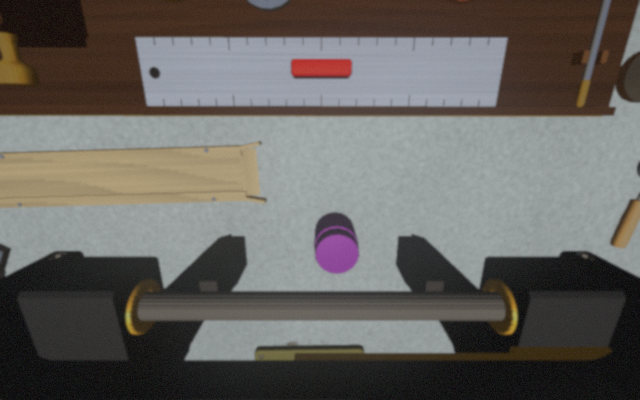

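The straightedge lies at (137..507, 38..107) along the lip (rows 107-115), clear of the bombilla at (600,60). Next I measure flushness, flatness, the holder mouth and the gourds.

```bash
cat >> h.py <<'E'
def linefit(pts):
    f=np.polyfit(pts[:,1],pts[:,0],1)
    for _ in range(3):
        g=np.abs(pts[:,0]-np.polyval(f,pts[:,1]))<.002; f=np.polyfit(pts[g,1],pts[g,0],1)
    return f
def rayz(name_m,uv,z):
    K=np.array(name_m["intrinsics"]);V=np.array(name_m["view"])
    uv=np.asarray(uv,float);d=np.stack([(uv[:,0]-K[0,2])/K[0,0],(uv[:,1]-K[1,2])/K[1,1],np.ones(len(uv))],-1)@V[:3,:3]
    c=-V[:3,:3].T@V[:3,3];return c+d*((z-c[2])/d[:,2])[:,None]
E
python3 - <<'E'
from h import *
D=np.load("w4.npz");im=D["im"];W=D["W"];m=camera_model("wrist")
g=cv2.cvtColor(im,cv2.COLOR_RGB2GRAY).astype(float)
def edge(c,lo,hi,sgn):
    d=sgn*np.diff(g[lo:hi,c]);i=d.argmax();k=slice(max(i-1,0),i+2);w=np.clip(d[k],0,None);return lo+.5+(np.arange(lo,hi-1)[k]*w).sum()/w.sum()-lo
cs=range(150,490,5)
back=linefit(rayz(m,[(c,edge(c,28,48,1)) for c in cs],.085));front=linefit(rayz(m,[(c,edge(c,96,110,-1)) for c in cs],.085));lip=linefit(rayz(m,[(c,edge(c,108,125,1)) for c in cs],.088))
print("back",back,"front",front,"lipouter",lip,"width at -.03",np.polyval(back,-.03)-np.polyval(front,-.03))
p=W[42:96,160:490:3].reshape(-1,3);p=p[np.abs(p[:,2]-.086)<.008]
print("plane",np.linalg.lstsq(np.c_[p[:,:2]-[.56,-.03],np.ones(len(p))],p[:,2],rcond=None)[0])
hsv=cv2.cvtColor(im,cv2.COLOR_RGB2HSV)
top=rayz(m,[(137,38),(507,38),(145,106),(497,106)],.085);print(top.round(4))
print("mouth pts z=.003/.0145",rayz(m,[(262,143),(266,200),(250,150),(250,198)],.0145).round(4))
E
```

```text
back [0.0182299  0.60144118] front [0.01932999 0.53111393] lipouter [0.01892217 0.5207675 ] width at -.03 0.07036026131141848
plane [0.00176375 0.00021256 0.08460599]
[[ 0.603   0.1669  0.085 ]
 [ 0.5961 -0.2303  0.085 ]
 [ 0.5339  0.1723  0.085 ]
 [ 0.5269 -0.2311  0.085 ]]
mouth pts z=.003/.0145 [[0.4834 0.0564 0.0145]
 [0.3975 0.0571 0.0145]
 [0.4737 0.0746 0.0145]
 [0.4011 0.0813 0.0145]]
```

The straightedge is flush (about 0.3 mm gap), parallel and flat. Now the row.

```bash
python3 -m inch '1 0 0 -.03 0 0 0;1 .02 0 -.03 0 0 0;1 .035 0 0 0 0 0;1 .035 0 0 0 0 0;1 .035 0 0 0 0 0;1 .03 0 0 0 0 0;1 0 0 0 0 0 0;1 0 0 0 0 0 0;1 0 0 0 0 0 0'
cat >> h.py <<'E'
def items(im,W,zlo=.13):
    x,y,z=[W[...,i] for i in range(3)]
    q=(z>zlo)&(z<.172)&(x>.56)&(x<.73)&(y>-.27)&(y<.205)
    q=cv2.morphologyEx(q.astype(np.uint8),cv2.MORPH_OPEN,np.ones((3,3)))
    k,l,st,ce=cv2.connectedComponentsWithStats(q)
    for i in range(1,k):
        if st[i,4]<150: continue
        p=W[l==i];top=np.percentile(p[:,2],95);t=p[p[:,2]>top-.006]
        rgb=np.median(im[l==i],0)
        A=np.c_[2*t[:,:2],np.ones(len(t))]
        hull=cv2.convexHull(t[:,:2].astype(np.float32))[:,0]
        A=np.c_[2*hull,np.ones(len(hull))];c=np.linalg.lstsq(A,(hull**2).sum(1),rcond=None)[0]
        rad=np.sqrt(c[2]+c[0]**2+c[1]**2)
        tgt=.6014+.0185*c[1]
        print("px",ce[i].round(),"rgb",rgb,"c",c[:2].round(4),"r",rad.round(4),"top",top.round(3),"n",len(t),"c-blade back",round(c[0]-tgt,4))
E
python3 - <<'E'
from h import *
s=get_state();print(s['tool_pos'])
im,W=cloud("wrist");save("w5",im);np.savez("w5.npz",im=im,W=W);items(im,W)
im,W=cloud("top");items(im,W)
E
```

```text
clock: 11.8
tool_pos: [0.598, -0.0304, 0.3444]
eef_rot: [1.0, -0.008, -0.001, -0.0]
contact_force: [0.6, -0.6, -0.5]
opening: 0.996
finger_force: 0.0
[ 0.59799842 -0.03040481  0.34440747]
px [358. 117.] rgb [185. 175. 157.] c [ 0.6696 -0.0735] r 0.03 top 0.165 n 2417 c-blade back 0.0695
px [451. 121.] rgb [83. 63. 52.] c [ 0.6639 -0.1774] r 0.0298 top 0.164 n 2049 c-blade back 0.0658
px [189. 123.] rgb [81. 63. 47.] c [0.6669 0.1217] r 0.0269 top 0.156 n 1599 c-blade back 0.0633
px [273. 128.] rgb [123. 104.  89.] c [0.6592 0.0228] r 0.0282 top 0.16 n 1700 c-blade back 0.0574
px [294. 166.] rgb [67. 52. 26.] c [0.6639 0.1213] r 0.0259 top 0.159 n 80 c-blade back 0.0602
```

View pics/w5.png

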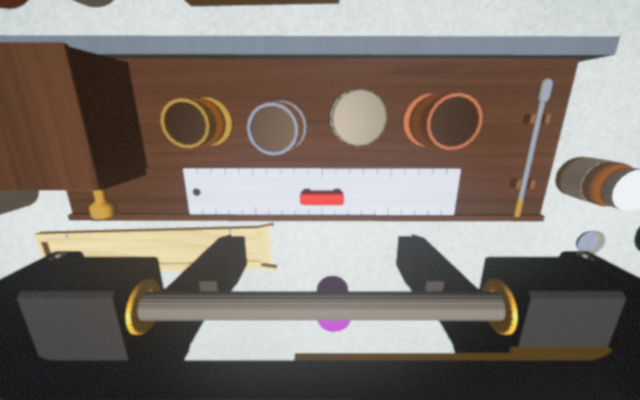

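The wrist view shows brass (189,123), steel (273,128), canister (358,117) and copper (451,121), all behind the blade edge. Steel goes first.

```bash
python3 -m inch '.64 .03 -.027 0 0 0 0;.64 .03 -.027 0 0 0 0;.64 0 0 .03 0 0 0;.64 0 0 .035 0 0 0;.64 0 0 .035 0 0 0;.64 0 0 .035 0 0 0;.64 0 0 .03 0 0 0;.64 0 0 .02 0 0 0;.64 0 0 .012 0 0 0;.64 0 0 .005 0 0 0;.64 0 0 0 0 0 0;.64 0 0 0 0 0 0' 8
python3 -m inch '-1 0 0 0 0 0 0;-1 0 0 0 0 0 0;-1 0 0 0 0 0 0;-1 0 0 0 0 0 0;-1 0 0 0 0 0 0;-1 0 0 0 0 0 0'
```

```text
clock: 12.9
tool_pos: [0.6593, 0.0224, 0.1442]
eef_rot: [1.0, -0.008, 0.0, -0.0]
contact_force: [0.8, -0.1, 0.4]
opening: 0.818
finger_force: 0.0
clock: 13.4
tool_pos: [0.6594, 0.023, 0.1442]
eef_rot: [1.0, -0.008, 0.0, -0.0]
contact_force: [-0.4, 1.8, 6.7]
opening: 0.641
finger_force: 8.0
```

```bash
python3 -m inch '-1 -.003 0 0 0 0 0;-1 -.005 0 0 0 0 0;-1 -.005 0 0 0 0 0;-1 -.004 0 0 0 0 0;-1 -.003 0 0 0 0 0;-1 0 0 0 0 0 0'; python3 -m inch '-1 -.001 0 0 0 0 0;-1 -.001 0 0 0 0 0;-1 0 0 0 0 0 0';python3 -m inch '-1 -.001 0 0 0 0 0;-1 0 0 0 0 0 0;-1 0 0 0 0 0 0'
```

```text
clock: 13.9
tool_pos: [0.6429, 0.0233, 0.1465]
eef_rot: [1.0, -0.008, 0.005, -0.001]
contact_force: [3.9, -0.3, 10.7]
opening: 0.646
finger_force: 8.0
clock: 14.15
tool_pos: [0.6415, 0.0233, 0.1466]
eef_rot: [1.0, -0.008, 0.005, -0.001]
contact_force: [4.5, -0.6, 12.0]
opening: 0.641
finger_force: 8.0
clock: 14.4
tool_pos: [0.6406, 0.0234, 0.1466]
eef_rot: [1.0, -0.008, 0.005, -0.001]
contact_force: [4.5, 0.1, 12.8]
opening: 0.644
finger_force: 8.0
```

```bash
python3 -m inch '-1 0 0 -.003 0 0 0;-1 -.001 0 0 0 0 0;-1 0 0 0 0 0 0'; python3 -m inch '-1 -.001 0 0 0 0 0;-1 -.001 0 0 0 0 0;-1 0 0 0 0 0 0';python3 -m inch '-1 -.001 0 0 0 0 0;-1 0 0 0 0 0 0;-1 0 0 0 0 0 0'
```

```text
clock: 14.65
tool_pos: [0.6348, 0.0223, 0.146]
eef_rot: [1.0, -0.008, -0.0, 0.0]
contact_force: [1.5, 0.9, 4.0]
opening: 0.641
finger_force: 8.0
clock: 14.9
tool_pos: [0.6334, 0.0223, 0.1464]
eef_rot: [1.0, -0.008, 0.0, 0.0]
contact_force: [2.9, -1.4, 4.6]
opening: 0.64
finger_force: 8.0
clock: 15.15
tool_pos: [0.6327, 0.0223, 0.1465]
eef_rot: [1.0, -0.008, 0.001, 0.0]
contact_force: [2.6, -0.8, 5.9]
opening: 0.643
finger_force: 8.0
```

```bash
python3 -m inch '.3 .002 0 0 0 0 0;.64 0 0 0 0 0 0;.64 0 0 0 0 0 0;.64 0 0 0 0 0 0;.64 0 0 -.02 0 0 0;.64 0 0 -.03 0 0 0;.64 0 0 -.04 0 0 0;.64 -.02 .02 -.04 0 0 0;.64 -.02 .02 -.035 0 0 0;.64 0 .01 -.035 0 0 0;.64 0 0 0 0 0 0;.64 0 0 0 0 0 0;.64 0 0 0 0 0 0'
python3 - <<'E'
from h import *
s=get_state();print(s['tool_pos'])
im,W=cloud("wrist");save("w6",im);np.savez("w6.npz",im=im,W=W);items(im,W)
E
```

```text
clock: 16.23
tool_pos: [0.597, -0.0222, 0.3364]
eef_rot: [1.0, -0.008, -0.002, 0.0]
contact_force: [-0.1, -0.1, -1.4]
opening: 0.816
finger_force: 0.0
[ 0.59696125 -0.02222329  0.3364207 ]
px [366. 116.] rgb [181. 171. 154.] c [ 0.6697 -0.0736] r 0.0301 top 0.165 n 2559 c-blade back 0.0696
px [462. 120.] rgb [79. 60. 49.] c [ 0.6639 -0.1775] r 0.0299 top 0.164 n 2273 c-blade back 0.0658
px [192. 122.] rgb [83. 65. 49.] c [0.667  0.1217] r 0.0269 top 0.156 n 1705 c-blade back 0.0633
px [281. 136.] rgb [127. 107.  92.] c [0.65   0.0213] r 0.0281 top 0.16 n 1718 c-blade back 0.0482
```

View pics/w6.png

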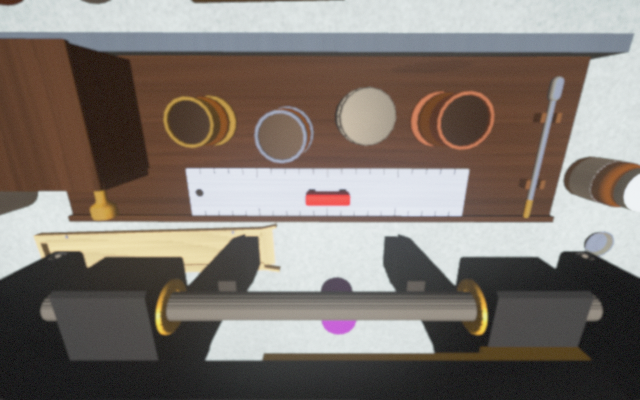

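The gourd slipped in the light grip and moved only 9 of 23 mm. It is still upright, so I'll regrip harder with the weight eased off.

```bash
python3 -m inch '.64 .026 -.022 0 0 0 0;.64 .026 -.022 0 0 0 0;.64 0 0 .03 0 0 0;.64 0 0 .035 0 0 0;.64 0 0 .035 0 0 0;.64 0 0 .035 0 0 0;.64 0 0 .03 0 0 0;.64 0 0 .015 0 0 0;.64 0 0 .007 0 0 0;.64 0 0 .002 0 0 0;.64 0 0 0 0 0 0;.64 0 0 0 0 0 0;-1 0 0 0 0 0 0;-1 0 0 0 0 0 0;-1 0 0 0 0 0 0;-1 0 0 0 0 0 0;-1 0 0 0 0 0 0;-1 0 0 0 0 0 0' 25
python3 -m inch '-1 0 0 -.001 0 0 0;-1 0 0 0 0 0 0'
python3 -m inch '-1 0 0 -.001 0 0 0;-1 0 0 0 0 0 0'
```

```text
clock: 17.78
tool_pos: [0.6507, 0.0214, 0.1494]
eef_rot: [1.0, -0.008, 0.0, -0.0]
contact_force: [0.5, 1.6, 6.1]
opening: 0.638
finger_force: 25.0
clock: 17.95
tool_pos: [0.65, 0.0208, 0.1494]
eef_rot: [1.0, -0.008, -0.001, 0.0]
contact_force: [-0.5, 0.6, 3.7]
opening: 0.636
finger_force: 25.0
clock: 18.12
tool_pos: [0.6493, 0.02, 0.1495]
eef_rot: [1.0, -0.008, -0.002, 0.001]
contact_force: [-0.7, -0.6, -3.0]
opening: 0.639
finger_force: 25.0
```

```bash
python3 -m inch '-1 -.003 0 .0003 0 0 0;-1 -.004 0 0 0 0 0;-1 -.003 0 0 0 0 0;-1 -.001 0 0 0 0 0;-1 0 0 0 0 0 0'; python3 -m inch '-1 -.001 0 0 0 0 0;-1 -.001 0 0 0 0 0;-1 0 0 0 0 0 0';python3 -m inch '-1 -.001 0 0 0 0 0;-1 -.001 0 0 0 0 0;-1 0 0 0 0 0 0'
```

```text
clock: 18.53
tool_pos: [0.638, 0.0208, 0.1496]
eef_rot: [1.0, -0.008, -0.002, 0.0]
contact_force: [-0.5, 0.6, -2.1]
opening: 0.639
finger_force: 25.0
clock: 18.78
tool_pos: [0.6367, 0.021, 0.1498]
eef_rot: [1.0, -0.008, -0.001, 0.0]
contact_force: [0.4, -0.1, -1.9]
opening: 0.643
finger_force: 25.0
clock: 19.03
tool_pos: [0.6349, 0.021, 0.15]
eef_rot: [1.0, -0.008, -0.001, 0.0]
contact_force: [0.6, -0.3, -2.8]
opening: 0.64
finger_force: 25.0
```

```bash
python3 -m inch '-1 -.001 0 0 0 0 0;-1 0 0 0 0 0 0;-1 0 0 0 0 0 0'; python3 -m inch '-1 -.001 0 0 0 0 0;-1 0 0 0 0 0 0;-1 0 0 0 0 0 0'
```

```text
clock: 19.28
tool_pos: [0.6344, 0.021, 0.1502]
eef_rot: [1.0, -0.008, -0.0, 0.0]
contact_force: [0.9, 0.0, -1.7]
opening: 0.643
finger_force: 25.0
clock: 19.53
tool_pos: [0.6338, 0.0211, 0.1504]
eef_rot: [1.0, -0.008, 0.0, -0.0]
contact_force: [2.6, -0.5, -0.6]
opening: 0.639
finger_force: 25.0
```

```bash
python3 -m inch '-1 .0005 0 .001 0 0 0;-1 0 0 .001 0 0 0;-1 0 0 0 0 0 0;.3 0 0 0 0 0 0;.64 0 0 0 0 0 0;.64 0 0 0 0 0 0;.64 0 0 0 0 0 0;.64 0 0 -.02 0 0 0;.64 0 0 -.03 0 0 0;.64 0 0 -.04 0 0 0;.64 -.02 .02 -.04 0 0 0;.64 -.017 .02 -.03 0 0 0;.64 0 .01 -.03 0 0 0;.64 0 0 0 0 0 0;.64 0 0 0 0 0 0;.64 0 0 0 0 0 0'
python3 - <<'E'
from h import *
s=get_state();print(s['tool_pos'])
im,W=cloud("wrist");np.savez("w7.npz",im=im,W=W);items(im,W)
E
```

```text
clock: 20.87
tool_pos: [0.5984, -0.0252, 0.3313]
eef_rot: [1.0, -0.008, -0.002, 0.0]
contact_force: [0.7, 0.3, 0.4]
opening: 0.82
finger_force: 0.0
[ 0.59844194 -0.02520408  0.33125294]
px [364. 118.] rgb [182. 172. 155.] c [ 0.6698 -0.0735] r 0.0301 top 0.165 n 2636 c-blade back 0.0697
px [461. 122.] rgb [80. 60. 49.] c [ 0.6638 -0.1774] r 0.0299 top 0.164 n 2293 c-blade back 0.0657
px [187. 123.] rgb [81. 63. 47.] c [0.6669 0.1217] r 0.0269 top 0.156 n 1766 c-blade back 0.0633
px [279. 152.] rgb [126. 107.  94.] c [0.6343 0.0207] r 0.0282 top 0.16 n 1715 c-blade back 0.0325
```

```bash
python3 -m inch '.64 .036 .0235 0 0 0 0;.64 .036 .0235 0 0 0 0;.64 0 0 .03 0 0 0;.64 0 0 .035 0 0 0;.64 0 0 .035 0 0 0;.64 0 0 .035 0 0 0;.64 0 0 .025 0 0 0;.64 0 0 .012 0 0 0;.64 0 0 .006 0 0 0;.64 0 0 .001 0 0 0;.64 0 0 0 0 0 0;.64 0 0 0 0 0 0;-1 0 0 0 0 0 0;-1 0 0 0 0 0 0;-1 0 0 0 0 0 0;-1 0 0 0 0 0 0;-1 0 0 0 0 0 0;-1 0 0 0 0 0 0' 25
python3 -m inch '-1 0 0 -.001 0 0 0;-1 0 0 0 0 0 0'
python3 -m inch '-1 0 0 -.001 0 0 0;-1 0 0 0 0 0 0'
```

```text
clock: 22.42
tool_pos: [0.6686, -0.0725, 0.1543]
eef_rot: [1.0, -0.008, 0.0, 0.0]
contact_force: [-0.4, -2.1, 6.5]
opening: 0.674
finger_force: 25.0
clock: 22.58
tool_pos: [0.6678, -0.0723, 0.1543]
eef_rot: [1.0, -0.008, -0.001, 0.0]
contact_force: [-0.6, -0.6, 4.2]
opening: 0.674
finger_force: 25.0
clock: 22.75
tool_pos: [0.6673, -0.0719, 0.1545]
eef_rot: [1.0, -0.008, -0.001, -0.0]
contact_force: [-0.6, -0.5, -3.5]
opening: 0.674
finger_force: 25.0
```

```bash
python3 -m inch '-1 -.003 0 .0003 0 0 0;-1 -.006 0 0 0 0 0;-1 -.008 0 0 0 0 0;-1 -.008 0 0 0 0 0;-1 -.006 0 0 0 0 0;-1 -.003 0 0 0 0 0;-1 0 0 0 0 0 0;-1 0 0 0 0 0 0'; python3 -m inch '-1 -.001 0 0 0 0 0;-1 -.001 0 0 0 0 0;-1 0 0 0 0 0 0';python3 -m inch '-1 -.001 0 0 0 0 0;-1 -.001 0 0 0 0 0;-1 0 0 0 0 0 0'
```

```text
clock: 23.42
tool_pos: [0.6331, -0.0716, 0.1545]
eef_rot: [1.0, -0.008, -0.002, 0.0]
contact_force: [0.5, 0.2, -1.6]
opening: 0.669
finger_force: 25.0
clock: 23.67
tool_pos: [0.6317, -0.0714, 0.1545]
eef_rot: [1.0, -0.008, -0.001, 0.0]
contact_force: [0.3, -0.3, -1.9]
opening: 0.677
finger_force: 25.0
clock: 23.92
tool_pos: [0.6295, -0.0714, 0.1546]
eef_rot: [1.0, -0.008, -0.001, 0.0]
contact_force: [-0.1, 0.8, -2.0]
opening: 0.674
finger_force: 25.0
```

```bash
python3 -m inch '-1 -.001 0 0 0 0 0;-1 0 0 0 0 0 0;-1 0 0 0 0 0 0'; python3 -m inch '-1 -.001 0 0 0 0 0;-1 0 0 0 0 0 0;-1 0 0 0 0 0 0'
```

```text
clock: 24.17
tool_pos: [0.629, -0.0714, 0.1548]
eef_rot: [1.0, -0.008, -0.001, 0.0]
contact_force: [0.3, 0.7, -2.1]
opening: 0.677
finger_force: 25.0
clock: 24.42
tool_pos: [0.6283, -0.0714, 0.155]
eef_rot: [1.0, -0.008, -0.0, 0.0]
contact_force: [1.4, -0.7, -0.9]
opening: 0.675
finger_force: 25.0
```

```bash
python3 -m inch '-1 .0005 0 .001 0 0 0;-1 0 0 .001 0 0 0;-1 0 0 0 0 0 0;.3 0 0 0 0 0 0;.64 0 0 0 0 0 0;.64 0 0 0 0 0 0;.64 0 0 0 0 0 0;.64 0 0 -.02 0 0 0;.64 0 0 -.04 0 0 0;.64 0 0 0 0 0 0;.64 .012 .035 0 0 0 0;.64 .013 .035 0 0 0 0;.64 .012 .035 0 0 0 0;.64 0 0 0 0 0 0;.64 0 0 .03 0 0 0;.64 0 0 .02 0 0 0;.64 0 0 .012 0 0 0;.64 0 0 0 0 0 0;.64 0 0 0 0 0 0'
python3 - <<'E'
from h import *
s=get_state();print(s['tool_pos'])
im,W=cloud("wrist");np.savez("w8.npz",im=im,W=W);items(im,W);im,W=cloud("scene");items(im,W)
E
```

```text
clock: 26.0
tool_pos: [0.6634, -0.1766, 0.1504]
eef_rot: [1.0, -0.008, -0.001, -0.0]
contact_force: [-0.1, 0.0, 0.8]
opening: 0.818
finger_force: 0.0
[ 0.66337887 -0.17660099  0.15042206]
px [322. 252.] rgb [82. 61. 49.] c [ 0.6667 -0.1775] r 0.028 top 0.164 n 7171 c-blade back 0.0686
px [242. 257.] rgb [43. 38. 36.] c [ 0.6651 -0.1313] r 0.0114 top 0.17 n 403 c-blade back 0.0662
px [401. 257.] rgb [44. 37. 34.] c [ 0.6637 -0.2226] r 0.0115 top 0.17 n 403 c-blade back 0.0664
px [152. 253.] rgb [55. 52. 48.] c [ 0.6417 -0.0727] r 0.0215 top 0.138 n 194 c-blade back 0.0417
px [ 10. 265.] rgb [78. 72. 66.] c [0.658  0.0053] r 0.0039 top 0.147 n 154 c-blade back 0.0565
px [191. 270.] rgb [57. 54. 50.] c [ 0.6495 -0.0962] r 0.0047 top 0.14 n 144 c-blade back 0.0499
px [377. 193.] rgb [71. 53. 34.] c [0.6643 0.1211] r 0.0276 top 0.158 n 160 c-blade back 0.0607
px [345. 206.] rgb [63.  57.  54.5] c [0.6321 0.0204] r 0.0286 top 0.162 n 179 c-blade back 0.0304
px [306. 260.] rgb [73. 47. 37.] c [ 0.6716 -0.1729] r 0.0254 top 0.165 n 120 c-blade back 0.0734
```

Well centred on the copper gourd: grip, ease the weight off and draw about 30 mm (contact expected near tool x 0.632).

```bash
python3 -m inch '-1 0 0 0 0 0 0;-1 0 0 0 0 0 0;-1 0 0 0 0 0 0;-1 0 0 0 0 0 0;-1 0 0 0 0 0 0;-1 0 0 0 0 0 0;-1 0 0 -.001 0 0 0;-1 0 0 0 0 0 0' 25
python3 -m inch '-1 0 0 -.001 0 0 0;-1 0 0 0 0 0 0'
```

```text
clock: 26.77
tool_pos: [0.6636, -0.1771, 0.1519]
eef_rot: [1.0, -0.008, -0.001, 0.0]
contact_force: [-0.3, -0.6, 1.6]
opening: 0.674
finger_force: 25.0
clock: 26.93
tool_pos: [0.6628, -0.177, 0.152]
eef_rot: [1.0, -0.008, -0.002, 0.0]
contact_force: [-0.3, 0.0, -1.0]
opening: 0.676
finger_force: 25.0
```

```bash
python3 -m inch '-1 -.003 0 -.0005 0 0 0;-1 -.005 0 0 0 0 0;-1 -.007 0 0 0 0 0;-1 -.007 0 0 0 0 0;-1 -.004 0 0 0 0 0;-1 -.002 0 0 0 0 0;-1 0 0 0 0 0 0;-1 0 0 0 0 0 0'; python3 -m inch '-1 -.001 0 0 0 0 0;-1 -.001 0 0 0 0 0;-1 0 0 0 0 0 0';python3 -m inch '-1 -.001 0 0 0 0 0;-1 0 0 0 0 0 0;-1 0 0 0 0 0 0'
```

```text
clock: 27.6
tool_pos: [0.6357, -0.1766, 0.1534]
eef_rot: [1.0, -0.008, -0.001, 0.0]
contact_force: [-0.4, -0.0, -2.3]
opening: 0.671
finger_force: 25.0
clock: 27.85
tool_pos: [0.6335, -0.1765, 0.1532]
eef_rot: [1.0, -0.008, -0.001, 0.0]
contact_force: [0.3, -0.4, -2.4]
opening: 0.672
finger_force: 25.0
clock: 28.1
tool_pos: [0.6326, -0.1766, 0.1532]
eef_rot: [1.0, -0.008, -0.001, 0.0]
contact_force: [0.3, -0.4, -3.2]
opening: 0.676
finger_force: 25.0
```

```bash
python3 -m inch '-1 -.001 0 0 0 0 0;-1 0 0 0 0 0 0;-1 0 0 0 0 0 0'; python3 -m inch '-1 -.001 0 0 0 0 0;-1 0 0 0 0 0 0;-1 0 0 0 0 0 0'; python3 -m inch '-1 -.001 0 0 0 0 0;-1 0 0 0 0 0 0;-1 0 0 0 0 0 0'
```

```text
clock: 28.35
tool_pos: [0.6318, -0.1764, 0.1533]
eef_rot: [1.0, -0.008, -0.001, 0.0]
contact_force: [0.6, -0.4, -2.5]
opening: 0.675
finger_force: 25.0
clock: 28.6
tool_pos: [0.6312, -0.1764, 0.1536]
eef_rot: [1.0, -0.008, -0.0, 0.0]
contact_force: [2.5, 0.4, -2.2]
opening: 0.678
finger_force: 25.0
clock: 28.85
tool_pos: [0.6305, -0.1764, 0.1538]
eef_rot: [1.0, -0.008, 0.0, 0.0]
contact_force: [3.1, 0.1, 0.3]
opening: 0.678
finger_force: 25.0
```

```bash
python3 -m inch '-1 .001 0 .001 0 0 0;-1 0 0 .001 0 0 0;-1 0 0 0 0 0 0;.3 0 0 0 0 0 0;.64 0 0 0 0 0 0;.64 0 0 0 0 0 0;.64 0 0 0 0 0 0;.64 0 0 -.02 0 0 0;.64 0 0 -.04 0 0 0;.64 0 0 0 0 0 0;.64 .004 -.0373 0 0 0 0;.64 .004 -.0373 0 0 0 0;.64 .004 -.0373 0 0 0 0;.64 .004 -.0373 0 0 0 0;.64 .004 -.0373 0 0 0 0;.64 .004 -.0373 0 0 0 0;.64 .004 -.0373 0 0 0 0;.64 .0035 -.0373 0 0 0 0;.64 0 0 0 0 0 0;.64 0 0 0 0 0 0'
python3 - <<'E'
from h import *
s=get_state();print(s['tool_pos'])
im,W=cloud("top");items(im,W);im,W=cloud("scene");items(im,W)
E
```

```text
clock: 30.52
tool_pos: [0.6656, 0.1252, 0.2107]
eef_rot: [1.0, -0.005, -0.002, -0.001]
contact_force: [0.3, -0.8, -0.3]
opening: 0.822
finger_force: 0.0
[0.66561028 0.12516461 0.21069168]
px [294. 167.] rgb [71.  52.5 26. ] c [0.6612 0.1219] r 0.0246 top 0.159 n 70 c-blade back 0.0576
px [381. 173.] rgb [60.5 44.  29. ] c [ 0.629  -0.1781] r 0.0293 top 0.167 n 97 c-blade back 0.0309
px [378. 194.] rgb [70. 52. 34.] c [0.6641 0.1209] r 0.0271 top 0.157 n 133 c-blade back 0.0605
px [345. 206.] rgb [64.5 60.  58. ] c [0.6326 0.0204] r 0.0285 top 0.162 n 181 c-blade back 0.0309
px [321. 226.] rgb [91. 88. 83.] c [ 0.6297 -0.0732] r 0.0295 top 0.168 n 303 c-blade back 0.0296
px [294. 249.] rgb [74.  49.5 43. ] c [ 0.6296 -0.1778] r 0.0301 top 0.165 n 256 c-blade back 0.0315
```

```bash
python3 -m inch '.64 .001 .0035 .03 0 0 0;.64 0 0 .02 0 0 0;.64 0 0 .01 0 0 0;.64 0 0 .006 0 0 0;.64 0 0 0 0 0 0;.64 0 0 0 0 0 0;-1 0 0 0 0 0 0;-1 0 0 0 0 0 0;-1 0 0 0 0 0 0;-1 0 0 0 0 0 0;-1 0 0 0 0 0 0;-1 0 0 0 0 0 0;-1 0 0 -.001 0 0 0;-1 0 0 0 0 0 0' 25
python3 -m inch '-1 0 0 -.001 0 0 0;-1 0 0 0 0 0 0'
```

```text
clock: 31.78
tool_pos: [0.6682, 0.1186, 0.1468]
eef_rot: [1.0, -0.008, -0.0, -0.0]
contact_force: [-0.3, 3.4, 3.5]
opening: 0.606
finger_force: 25.0
clock: 31.95
tool_pos: [0.6675, 0.1168, 0.1467]
eef_rot: [1.0, -0.008, -0.001, 0.001]
contact_force: [-0.5, 0.7, 0.7]
opening: 0.612
finger_force: 25.0
```

```bash
python3 -m inch '-1 -.003 0 -.001 0 0 0;-1 -.005 0 0 0 0 0;-1 -.007 0 0 0 0 0;-1 -.007 0 0 0 0 0;-1 -.005 0 0 0 0 0;-1 -.003 0 0 0 0 0;-1 0 0 0 0 0 0;-1 0 0 0 0 0 0'; python3 -m inch '-1 -.001 0 0 0 0 0;-1 0 0 0 0 0 0;-1 0 0 0 0 0 0';python3 -m inch '-1 -.001 0 0 0 0 0;-1 0 0 0 0 0 0;-1 0 0 0 0 0 0';python3 -m inch '-1 -.001 0 0 0 0 0;-1 0 0 0 0 0 0;-1 0 0 0 0 0 0'
```

```text
clock: 32.62
tool_pos: [0.6378, 0.1182, 0.1483]
eef_rot: [1.0, -0.008, -0.001, 0.0]
contact_force: [0.1, 0.2, -1.3]
opening: 0.606
finger_force: 25.0
clock: 32.87
tool_pos: [0.637, 0.1183, 0.1481]
eef_rot: [1.0, -0.008, -0.001, 0.0]
contact_force: [0.7, -0.9, -2.7]
opening: 0.609
finger_force: 25.0
clock: 33.12
tool_pos: [0.6359, 0.1184, 0.1482]
eef_rot: [1.0, -0.008, -0.001, 0.0]
contact_force: [0.8, -0.3, -1.6]
opening: 0.607
finger_force: 25.0
clock: 33.37
tool_pos: [0.6353, 0.1184, 0.1484]
eef_rot: [1.0, -0.008, -0.0, 0.0]
contact_force: [0.8, 0.1, -2.1]
opening: 0.605
finger_force: 25.0
```

```bash
python3 -m inch '-1 -.001 0 0 0 0 0;-1 0 0 0 0 0 0;-1 0 0 0 0 0 0'
python3 -m inch '-1 0 0 .001 0 0 0;-1 0 0 .001 0 0 0;-1 0 0 0 0 0 0;.3 0 0 0 0 0 0;.64 0 0 0 0 0 0;.64 0 0 0 0 0 0;.64 0 0 0 0 0 0;.64 0 0 -.02 0 0 0;.64 0 0 -.04 0 0 0;.64 0 0 -.04 0 0 0;.64 -.02 .035 -.04 0 0 0;.64 -.02 .035 -.04 0 0 0;.64 0 .035 0 0 0 0;.64 0 .035 0 0 0 0;.64 0 .01 0 0 0 0;.64 0 0 0 0 0 0;.64 0 0 0 0 0 0;.64 0 0 0 0 0 0'
python3 - <<'E'
from h import *
s=get_state();print(s['tool_pos'])
im,W=cloud("wrist");save("w9",im);np.savez("w9.npz",im=im,W=W,view=camera_model("wrist")["view"]);items(im,W)
E
```

```text
clock: 33.62
tool_pos: [0.6346, 0.1184, 0.1486]
eef_rot: [1.0, -0.008, 0.0, -0.0]
contact_force: [2.4, 0.3, -1.6]
opening: 0.606
finger_force: 25.0
clock: 35.12
tool_pos: [0.6023, -0.0099, 0.3048]
eef_rot: [1.0, -0.007, -0.001, -0.001]
contact_force: [0.6, 0.9, -0.0]
opening: 0.821
finger_force: 0.0
[ 0.60228439 -0.00988313  0.30481737]
px [291. 159.] rgb [129. 108.  95.] c [0.6343 0.0208] r 0.0282 top 0.16 n 2037 c-blade back 0.0325
px [381. 161.] rgb [171. 162. 148.] c [ 0.6306 -0.0719] r 0.0301 top 0.164 n 2766 c-blade back 0.0306
px [483. 159.] rgb [77. 60. 53.] c [ 0.6316 -0.1766] r 0.03 top 0.164 n 2639 c-blade back 0.0334
px [200. 159.] rgb [88. 71. 56.] c [0.634  0.1184] r 0.0268 top 0.156 n 1892 c-blade back 0.0304
```

View pics/w9.png

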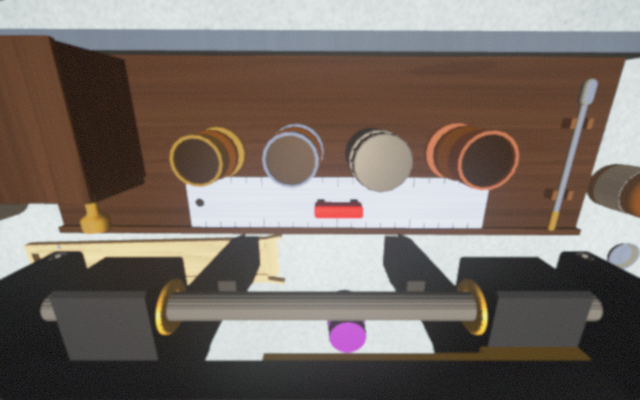

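All four are up to the blade, each with the same -1.5 mm line bias. The blade lies at (188..487,178..228). I'll check that it is still flush and get the handle position.

Run:
```python
from h import *
D=np.load("w9.npz");im=D["im"];W=D["W"];m=camera_model("wrist")
g=cv2.cvtColor(im,cv2.COLOR_RGB2GRAY).astype(float)
def edge(c,lo,hi,sgn):
    d=sgn*np.diff(g[lo:hi,c]);return lo+.5+d.argmax()
cs=list(range(262,470,5))
f=linefit(rayz(m,[(c,edge(c,222,233,-1)) for c in cs],.085));l=linefit(rayz(m,[(c,edge(c,229,240,1)) for c in cs],.088))
print("front",f,"lip",l,"gap to inner",np.polyval(f,-.03)-np.polyval(l,-.03)-.010)
hsv=cv2.cvtColor(im,cv2.COLOR_RGB2HSV)
red=((hsv[...,0]<8)|(hsv[...,0]>172))&(hsv[...,1]>150)&(W[...,2]>.11)&(W[...,2]<.135)
p=W[red];print(len(p),np.median(p[:,2]),cv2.minAreaRect(p[:,:2].astype(np.float32)))
print(get_state()['tool_pos'],R.from_quat(get_state()['eef_rot']).as_matrix().round(4)[:2,:2])
```

```text
front [0.01943567 0.53067802] lip [0.01936886 0.52199928] gap to inner -0.0013232653679712183
509 0.12304184685576645 ((0.603748619556427, 0.10416329652070999), (0.32299578189849854, 0.10136138647794724), 60.444358825683594)
[ 0.60236329 -0.00962287  0.30486153] [[ 0.9999 -0.0124]
 [-0.0124 -0.9999]]
```

Next, tilt the tool 0.2 rad so the gripper body leans away from the row, then go down on the handle.

```bash
python3 -m inch '1 -.018 .011 0 0 0 0.006;1 -.017 .0105 0 0 0 0;1 0 0 0 0 .1 0;1 0 0 0 0 .1 0;1 0 0 0 0 0 0;1 -.006 0 .0294 0 0 0;1 -.006 0 .0294 0 0 0;1 -.006 0 .0294 0 0 0;1 -.004 0 .0196 0 0 0;1 0 0 0 0 0 0;1 0 0 0 0 0 0;1 0 0 0 0 0 0' 40
python3 - <<'E'
from h import *
s=get_state();print(s['tool_pos'],R.from_quat(s['eef_rot']).as_matrix().round(4))
im,W=cloud("wrist");hsv=cv2.cvtColor(im,cv2.COLOR_RGB2HSV)
red=((hsv[...,0]<8)|(hsv[...,0]>172))&(hsv[...,1]>150)&(W[...,2]>.115)&(W[...,2]<.135)&(W[...,0]<.59)&(W[...,1]<.03)&(W[...,1]>-.1)
p=W[red];print(len(p),np.median(p[:,2]),cv2.minAreaRect(p[:,:2].astype(np.float32)),np.percentile(p[:,0],[2,98]),np.percentile(p[:,1],[2,98]))
save("w10",im)
E
```

```text
clock: 36.17
tool_pos: [0.5686, -0.0321, 0.1961]
eef_rot: [0.995, -0.01, 0.1, 0.001]
contact_force: [-0.6, 0.4, 0.6]
opening: 0.998
finger_force: 0.0
[ 0.56857253 -0.03209832  0.19613718] [[ 9.798e-01 -2.100e-02  1.988e-01]
 [-2.070e-02 -9.998e-01 -4.000e-03]
 [ 1.988e-01 -2.000e-04 -9.800e-01]]
1185 0.12326467636550331 ((0.5651932954788208, -0.03039001300930977), (0.0567854642868042, 0.01387935783714056), 89.15592956542969) [0.55892209 0.57194592] [-0.05710893 -0.00306505]
```

```bash
python3 -m inch '1 -.006 -.0017 .0264 0 0 0;1 -.006 0 .0264 0 0 0;1 -.004 0 .018 0 0 0;1 -.0025 0 .0114 0 0 0;1 -.0014 0 .0066 0 0 0;1 0 0 0 0 0 0;1 0 0 0 0 0 0;1 0 0 0 0 0 0'
python3 -c "
from h import *
s=get_state();print(s['tool_pos'],s['contact_force'])"
```

```text
clock: 36.88
tool_pos: [0.5661, -0.0315, 0.1053]
eef_rot: [0.995, -0.011, 0.1, 0.001]
contact_force: [-0.3, -0.5, -0.1]
opening: 1.003
finger_force: 0.0
[ 0.56609574 -0.03145626  0.10530911] [-0.32287202 -0.46721088 -0.10303832]
```

```bash
python3 -m inch '-1 0 0 0 0 0 0;-1 0 0 0 0 0 0;-1 0 0 0 0 0 0;-1 0 0 0 0 0 0;-1 0 0 0 0 0 0;-1 0 0 0 0 0 0;-1 0 0 0 0 0 0' 40
python3 -m inch '-1 .0004 0 -.002 0 0 0;-1 .0004 0 -.002 0 0 0;-1 .0004 0 -.002 0 0 0;-1 0 0 0 0 0 0'
```

```text
clock: 37.47
tool_pos: [0.5651, -0.0309, 0.1043]
eef_rot: [0.995, -0.011, 0.099, 0.001]
contact_force: [-0.4, 1.2, 3.7]
opening: 0.676
finger_force: 40.0
clock: 37.8
tool_pos: [0.565, -0.0319, 0.1101]
eef_rot: [0.995, -0.011, 0.099, 0.001]
contact_force: [1.6, -0.1, -4.3]
opening: 0.675
finger_force: 40.0
```

```bash
python3 -m inch '-1 .001 0 -.005 0 0 0;-1 .001 0 -.005 0 0 0;-1 .002 0 -.01 0 0 0;-1 .003 0 -.015 0 0 0;-1 .003 0 -.015 0 0 0;-1 0 0 0 0 0 0;-1 0 0 0 0 0 0'
python3 - <<'E'
from h import *
s=get_state();print(s['tool_pos'],R.from_quat(s['eef_rot']).as_matrix().round(4))
im,W=cloud("wrist");save("w11",im);np.savez("w11.npz",im=im,W=W)
E
```

```text
clock: 38.38
tool_pos: [0.5648, -0.0321, 0.1619]
eef_rot: [0.995, -0.012, 0.1, 0.001]
contact_force: [0.1, 0.5, -4.4]
opening: 0.677
finger_force: 40.0
[ 0.56476288 -0.03210622  0.16189936] [[ 9.799e-01 -2.330e-02  1.980e-01]
 [-2.270e-02 -9.997e-01 -5.000e-03]
 [ 1.981e-01  4.000e-04 -9.802e-01]]
```

View pics/w11.png

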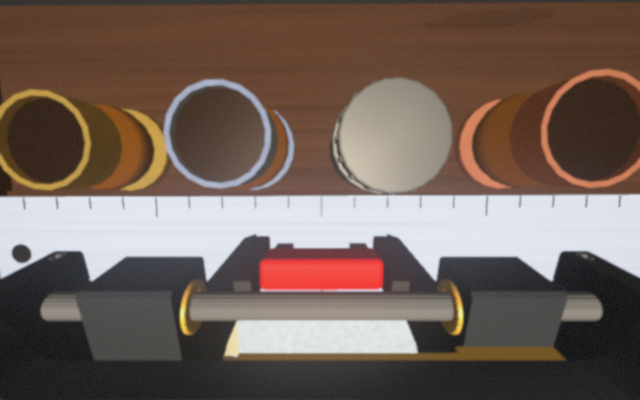

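The row is still upright after the blade lifted off. Now I carry the straightedge to the front of the holder mouth.

```bash
python3 -m inch '-1 -.0291 .0302 -.0059 0 0 0;-1 -.0291 .0302 -.0059 0 0 0;-1 -.0291 .0302 -.0059 0 0 0;-1 -.0291 .0302 -.0059 0 0 0;-1 0 0 0 .007 0 -.035;-1 -.006 0 .0294 0 0 0;-1 -.006 0 .0294 0 0 0;-1 -.004 0 .0196 0 0 0;-1 0 0 0 0 0 0;-1 0 0 0 0 0 0;-1 0 0 0 0 0 0'
python3 - <<'E'
from h import *
D=np.load("w11.npz");blade(D["im"],D["W"])
s=get_state();print(s['tool_pos'],R.from_quat(s['eef_rot']).as_matrix().round(4),s['opening'])
im,W=cloud("wrist");save("w12",im);np.savez("w12.npz",im=im,W=W);blade(im,W)
E
```

```text
clock: 39.35
tool_pos: [0.4603, -0.1559, 0.1104]
eef_rot: [0.996, 0.007, 0.084, -0.006]
contact_force: [0.3, -0.5, -4.4]
opening: 0.672
finger_force: 40.0
blade back edge x=0.6062+0.0808 y, z=0.0875+2.9256 y n=8
[ 0.46031988 -0.15586056  0.11043328] [[ 0.9858  0.0154  0.1672]
 [ 0.0133 -0.9998  0.014 ]
 [ 0.1674 -0.0116 -0.9858]] 0.6723066824671096
blade back edge x=0.5172+0.0178 y, z=-0.0006+-0.0005 y n=104
```

View pics/w12.png

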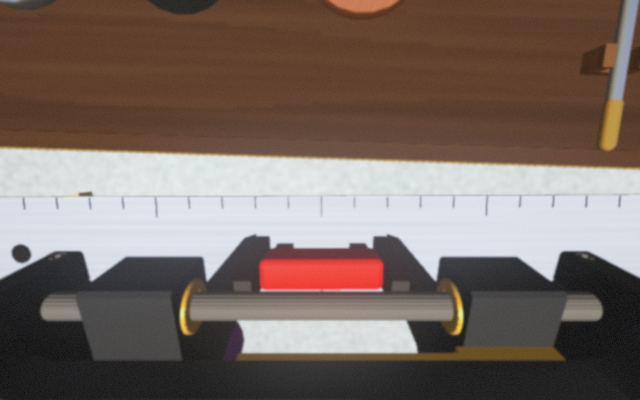

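```bash
cat >> h.py <<'E'
def togo(p,Rdes):
    s=get_state();M=R.from_quat(s['eef_rot']).as_matrix()
    print("pos",s['tool_pos'].round(4),"F",s['contact_force'].round(1),"open",round(s['opening'],3))
    print("shift(tool)",(M.T@(np.array(p)-s['tool_pos'])).round(4),"turn",R.from_matrix(M.T@Rdes).as_rotvec().round(4))
MG=np.array([[.9799,-.0233,.1980],[-.0227,-.9997,-.0050],[.1981,.0004,-.9802]])
MG=R.from_matrix(MG).as_matrix()
MH=R.from_rotvec([0,0,.0344]).as_matrix()@MG
E
python3 -m inch '-1 0 0 0 0 0 0'
python3 -c "
from h import *
togo([.4432,-.155,.06],MH)"
```

```text
clock: 39.48
tool_pos: [0.4607, -0.1561, 0.111]
eef_rot: [0.996, 0.007, 0.085, -0.006]
contact_force: [0.2, 0.0, -3.5]
opening: 0.675
finger_force: 40.0
pos [ 0.4607 -0.1561  0.111 ] F [ 0.2  0.  -3.5] open 0.675
shift(tool) [-0.0258 -0.0008  0.0474] turn [-0.0121  0.0299  0.0023]
```

```bash
python3 -m inch '-1 0 0 0 -.012 .030 .002;-1 -.008 0 .015 0 0 0;-1 -.009 0 .016 0 0 0;-1 -.009 0 .016 0 0 0;-1 0 0 0 0 0 0;-1 0 0 0 0 0 0;-1 0 0 0 0 0 0'
python3 -c "
from h import *
togo([.4432,-.155,.06],MH)"
```

```text
clock: 40.07
tool_pos: [0.4654, -0.1679, 0.0852]
eef_rot: [0.997, 0.007, 0.075, -0.011]
contact_force: [0.6, -0.5, -4.4]
opening: 0.676
finger_force: 40.0
pos [ 0.4654 -0.1679  0.0852] F [ 0.6 -0.5 -4.4] open 0.676
shift(tool) [-0.0255 -0.0127  0.0219] turn [-0.0217  0.0498  0.0013]
```

```bash
python3 -c "
from h import *
print(get_state()['q'].round(3))"
```

```text
[ 0.387  0.802 -0.149  2.201  1.392  0.043 -2.654]
```

Joints 6 and 7 are at their limits with the tilted tool, so this pose can't be reached in front of the holder. I'll lay the straightedge on the counter here and regrip with the tool vertical.

```bash
python3 -m inch '-1 -.003 0 .015 0 0 0;-1 -.003 0 .015 0 0 0;-1 -.001 0 .008 0 0 0;-1 0 0 0 0 0 0;-1 0 0 0 0 0 0'
python3 -c "
from h import *
togo([.455,-.165,.03],MH);print(get_state()['q'].round(3),R.from_quat(get_state()['eef_rot']).as_matrix().round(3))"
```

```text
clock: 40.48
tool_pos: [0.4739, -0.1722, 0.0569]
eef_rot: [0.998, 0.008, 0.065, -0.015]
contact_force: [0.3, 0.4, -4.3]
opening: 0.678
finger_force: 40.0
pos [ 0.4739 -0.1722  0.0569] F [ 0.3  0.4 -4.3] open 0.678
shift(tool) [-0.0221 -0.0068  0.0244] turn [-0.0307  0.0694  0.0022]
[ 0.39   0.865 -0.146  2.16   1.404  0.043 -2.654] [[ 0.991  0.018  0.129]
 [ 0.014 -0.999  0.032]
 [ 0.13  -0.029 -0.991]]
```

```bash
python3 -m inch '-1 -.006 0 0 -.03 -.05 0;-1 -.006 0 0 0 0 0;-1 0 0 0 0 0 0;-1 0 0 0 0 0 0'
python3 -c "
from h import *
togo([.455,-.165,.03],MH);print(get_state()['q'].round(3),R.from_quat(get_state()['eef_rot']).as_matrix().round(3))"
```

```text
clock: 40.82
tool_pos: [0.4629, -0.1735, 0.0557]
eef_rot: [0.999, 0.007, 0.044, -0.001]
contact_force: [-0.4, -0.5, -4.3]
opening: 0.673
finger_force: 40.0
pos [ 0.4629 -0.1735  0.0557] F [-0.4 -0.5 -4.3] open 0.673
shift(tool) [-0.0099 -0.0086  0.0249] turn [-0.0018  0.1119  0.0033]
[ 0.45   0.871 -0.273  2.158  1.329  0.187 -2.593] [[ 0.996  0.015  0.087]
 [ 0.014 -1.     0.002]
 [ 0.087 -0.001 -0.996]]
```

```bash
python3 -m inch '-1 -.007 -.006 .007 0 0 0;-1 -.007 -.006 .007 0 0 0;-1 0 0 .006 0 0 0;-1 0 0 0 0 0 0;-1 0 0 0 0 0 0'
python3 -m inch '-1 0 0 .002 0 0 0;-1 0 0 .002 0 0 0;-1 0 0 0 0 0 0'
python3 -m inch '-1 0 0 .002 0 0 0;-1 0 0 .001 0 0 0;-1 0 0 0 0 0 0'
```

```text
clock: 41.23
tool_pos: [0.4594, -0.1635, 0.0407]
eef_rot: [0.999, 0.007, 0.037, -0.006]
contact_force: [-0.8, -0.7, -4.4]
opening: 0.677
finger_force: 40.0
clock: 41.48
tool_pos: [0.4598, -0.165, 0.0375]
eef_rot: [0.999, 0.007, 0.036, -0.005]
contact_force: [-1.0, -0.2, -4.2]
opening: 0.672
finger_force: 40.0
clock: 41.73
tool_pos: [0.4604, -0.1653, 0.035]
eef_rot: [0.999, 0.008, 0.035, -0.005]
contact_force: [-0.3, -0.2, -4.5]
opening: 0.678
finger_force: 40.0
```

```bash
python3 -m inch '-1 0 0 .002 0 0 0;-1 0 0 .002 0 0 0;-1 0 0 0 0 0 0'
python3 -m inch '-1 0 0 .001 0 0 0;-1 0 0 .001 0 0 0;-1 0 0 0 0 0 0'
python3 -m inch '-1 0 0 .001 0 0 0;-1 0 0 .001 0 0 0;-1 0 0 0 0 0 0'
```

```text
clock: 41.98
tool_pos: [0.4616, -0.1655, 0.0317]
eef_rot: [0.999, 0.008, 0.034, -0.005]
contact_force: [0.1, -1.0, -3.8]
opening: 0.678
finger_force: 40.0
clock: 42.23
tool_pos: [0.4619, -0.1656, 0.0303]
eef_rot: [0.999, 0.008, 0.033, -0.005]
contact_force: [-1.4, 1.6, -0.9]
opening: 0.673
finger_force: 40.0
clock: 42.48
tool_pos: [0.4623, -0.1654, 0.0289]
eef_rot: [0.999, 0.008, 0.033, -0.006]
contact_force: [-2.7, 3.6, 4.0]
opening: 0.677
finger_force: 40.1
```

```bash
python3 -m inch '-1 0 0 0 0 0 0;-1 0 0 0 0 0 0;-1 0 0 0 0 0 0' 3
python3 -m inch '.45 0 0 0 0 0 0;.45 0 0 0 0 0 0;1 0 0 0 0 0 0;1 0 0 0 0 0 0;1 0 0 0 0 0 0;1 0 0 -.02 0 -.03 0;1 0 0 -.03 0 -.04 0;1 0 0 -.03 0 0 0;1 0 0 -.03 0 0 0;1 0 0 0 0 0 0;1 0 0 0 0 0 0'
python3 - <<'E'
from h import *
s=get_state();print(s['tool_pos'],s['q'].round(2),R.from_quat(s['eef_rot']).as_matrix().round(3))
im,W=cloud("wrist");save("w13",im);np.savez("w13.npz",im=im,W=W)
hsv=cv2.cvtColor(im,cv2.COLOR_RGB2HSV)
red=((hsv[...,0]<8)|(hsv[...,0]>172))&(hsv[...,1]>150)&(W[...,2]>.03)&(W[...,2]<.06)&(W[...,1]<0)&(W[...,0]<.5)
p=W[red];print(len(p),np.median(p[:,2]),cv2.minAreaRect(p[:,:2].astype(np.float32)),"slope",np.polyfit(p[:,1],p[:,0],1)[0])
E
```

```text
clock: 42.73
tool_pos: [0.463, -0.1662, 0.0285]
eef_rot: [0.999, 0.008, 0.033, -0.005]
contact_force: [0.5, -0.1, -3.7]
opening: 0.684
finger_force: 3.0
clock: 43.65
tool_pos: [0.4617, -0.169, 0.1075]
eef_rot: [1.0, 0.006, 0.02, -0.0]
contact_force: [0.1, -0.5, -0.3]
opening: 0.995
finger_force: 0.0
[ 0.46166908 -0.16904863  0.10750153] [ 0.58  0.8  -0.52  2.1   0.95  0.44 -2.25] [[ 0.999  0.012  0.039]
 [ 0.012 -1.     0.   ]
 [ 0.039  0.    -0.999]]
1245 0.04315017206678807 ((0.46169567108154297, -0.1663200706243515), (0.013983039185404778, 0.05667499825358391), 0.8459288477897644) slope -0.013232391902630106
```

View pics/w13.png

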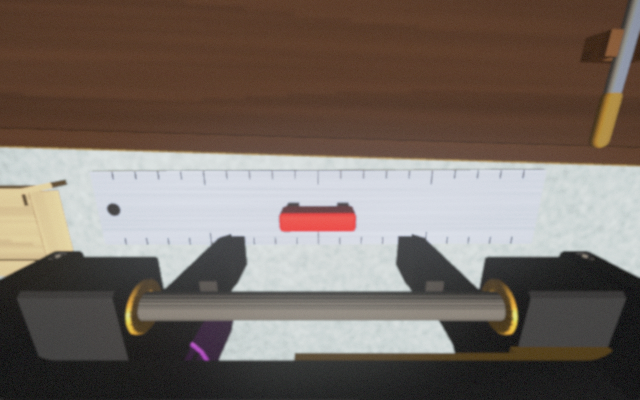

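The blade lies flat on the counter, handle at (318,218), with the mouth to its left. I regrip with the tool vertical.

```bash
python3 -m inch '1 0 -.0025 0 0 -.039 -.003;1 0 0 .03 0 0 0;1 0 0 .025 0 0 0;1 0 0 .015 0 0 0;1 0 0 .008 0 0 0;1 0 0 0 0 0 0;1 0 0 0 0 0 0'
python3 -c "
from h import *
s=get_state();print(s['tool_pos'],s['q'].round(2),R.from_quat(s['eef_rot']).as_matrix().round(4))"
```

```text
clock: 44.28
tool_pos: [0.4598, -0.1656, 0.0272]
eef_rot: [1.0, 0.009, -0.003, -0.0]
contact_force: [-0.6, 0.6, -0.2]
opening: 0.999
finger_force: 0.0
[ 0.45975483 -0.16557156  0.0271782 ] [ 0.47  0.94 -0.35  2.09  1.13  0.32 -2.41] [[ 9.998e-01  1.730e-02 -5.800e-03]
 [ 1.730e-02 -9.998e-01  4.000e-04]
 [-5.800e-03 -5.000e-04 -1.000e+00]]
```

```bash
python3 -m inch '1 .002 0 0 0 .006 .003;1 0 0 0 0 0 0;-1 0 0 0 0 0 0;-1 0 0 0 0 0 0;-1 0 0 0 0 0 0;-1 0 0 0 0 0 0;-1 0 0 0 0 0 0;-1 0 0 0 0 0 0' 40
python3 -m inch '-1 0 0 -.003 0 0 0;-1 0 0 -.003 0 0 0;-1 0 0 0 0 0 0;-1 0 0 0 0 0 0'
python3 -c "
from h import *
s=get_state();print(s['tool_pos'],s['q'].round(2),R.from_quat(s['eef_rot']).as_matrix().round(4))"
```

```text
clock: 44.95
tool_pos: [0.4627, -0.166, 0.0285]
eef_rot: [1.0, 0.007, 0.002, -0.0]
contact_force: [-0.0, -0.4, 2.3]
opening: 0.674
finger_force: 40.0
clock: 45.28
tool_pos: [0.4626, -0.1659, 0.0343]
eef_rot: [1.0, 0.006, 0.001, -0.0]
contact_force: [-0.7, 0.1, -4.1]
opening: 0.675
finger_force: 40.0
[ 0.46255538 -0.16591563  0.03427294] [ 0.48  0.93 -0.37  2.09  1.11  0.33 -2.4 ] [[ 9.999e-01  1.300e-02  2.900e-03]
 [ 1.300e-02 -9.999e-01  8.000e-04]
 [ 2.900e-03 -8.000e-04 -1.000e+00]]
```

```bash
python3 -m inch '-1 -.009 0 .0003 0 0 -.002;-1 -.009 0 .001 0 0 0;-1 0 0 0 0 0 0;-1 0 0 0 0 0 0;-1 0 0 0 0 0 0'
python3 - <<'E'
from h import *
s=get_state();print(s['tool_pos'],s['q'].round(2),R.from_quat(s['eef_rot']).as_matrix().round(4))
im,W=cloud("wrist");np.savez("w14.npz",im=im,W=W);m=camera_model("wrist")
save("w14",im)
E
```

```text
clock: 45.7
tool_pos: [0.4455, -0.166, 0.0329]
eef_rot: [1.0, 0.008, 0.002, -0.0]
contact_force: [0.9, -0.0, -3.9]
opening: 0.675
finger_force: 40.0
[ 0.44549541 -0.16598152  0.03291773] [ 0.44  0.92 -0.3   2.14  1.19  0.25 -2.47] [[ 9.999e-01  1.550e-02  4.000e-03]
 [ 1.550e-02 -9.999e-01  8.000e-04]
 [ 4.000e-03 -7.000e-04 -1.000e+00]]
```

View pics/w14.png

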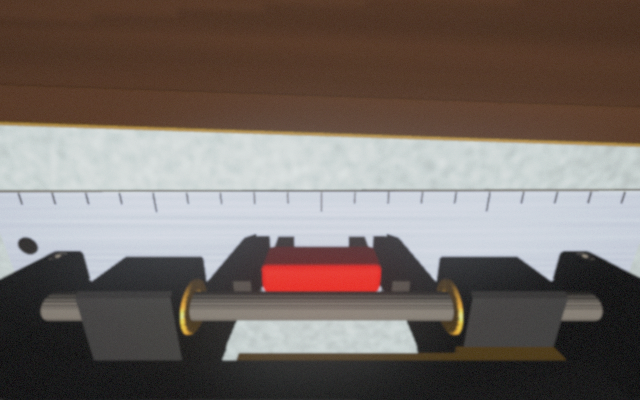

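```bash
python3 -m inch '-1 -.001 -.01 0 0 0 0;-1 0 -.01 0 0 0 0;-1 0 -.01 0 0 0 0;-1 0 0 0 0 0 0'
python3 -m inch '-1 0 -.01 0 0 0 0;-1 0 -.01 0 0 0 0;-1 0 0 0 0 0 0;-1 0 0 0 0 0 0'
python3 -m inch '-1 0 -.01 0 0 0 0;-1 0 -.01 0 0 0 0;-1 0 -.01 0 0 0 0;-1 0 0 0 0 0 0;-1 0 0 0 0 0 0'
```

```text
clock: 46.08
tool_pos: [0.4445, -0.133, 0.033]
eef_rot: [1.0, 0.01, 0.002, -0.002]
contact_force: [0.3, 0.8, -4.9]
opening: 0.669
finger_force: 40.0
clock: 46.42
tool_pos: [0.4434, -0.1164, 0.0329]
eef_rot: [1.0, 0.008, 0.002, 0.0]
contact_force: [-0.1, 0.1, -3.9]
opening: 0.678
finger_force: 40.0
clock: 46.83
tool_pos: [0.4434, -0.0865, 0.0337]
eef_rot: [1.0, 0.008, 0.001, -0.0]
contact_force: [-1.0, -0.4, -4.4]
opening: 0.674
finger_force: 40.0
```

```bash
python3 -m inch '-1 0 -.015 .0005 0 0 0;-1 0 -.015 0 0 0 0;-1 0 -.015 0 0 0 0;-1 0 -.015 0 0 0 0;-1 0 -.015 0 0 0 0;-1 0 0 0 0 0 0'
python3 -c "
from h import *
im,W=cloud('scene');save('s1',im[100:240,270:430])
s=get_state();print(R.from_quat(s['eef_rot']).as_matrix().round(4))
im,W=cloud('wrist')
hsv=cv2.cvtColor(im,cv2.COLOR_RGB2HSV)
wood=(hsv[...,0]>10)&(hsv[...,0]<28)&(hsv[...,1]>70)&(hsv[...,2]>110)&(W[...,2]<.03)
print('wood z',np.percentile(W[wood],[5,50,95],axis=0).round(4))
"
```

```text
clock: 47.33
tool_pos: [0.4434, -0.0136, 0.036]
eef_rot: [1.0, 0.009, -0.007, 0.002]
contact_force: [-6.4, -1.0, -14.2]
opening: 0.674
finger_force: 40.2
[[ 0.9998  0.0178 -0.0131]
 [ 0.0177 -0.9998 -0.0022]
 [-0.0132  0.0019 -0.9999]]
wood z [[0.4217 0.0747 0.0023]
 [0.4713 0.1294 0.0138]
 [0.4793 0.1994 0.0148]]
```

```bash
python3 -m inch '-1 -.001 0 .0015 0 .008 0;-1 -.0005 0 .0015 0 .006 0;-1 0 0 0 0 0 0;-1 0 0 0 0 0 0'
python3 -c "
from h import *
s=get_state();print(R.from_quat(s['eef_rot']).as_matrix().round(4),s['q'].round(3))"
```

```text
clock: 47.77
tool_pos: [0.4441, -0.0136, 0.0361]
eef_rot: [1.0, 0.009, -0.006, -0.0]
contact_force: [-9.2, 2.7, -15.7]
opening: 0.675
finger_force: 40.3
[[ 9.998e-01  1.770e-02 -1.130e-02]
 [ 1.770e-02 -9.998e-01  5.000e-04]
 [-1.130e-02 -7.000e-04 -9.999e-01]] [-0.04   0.901 -0.052  2.229  1.027  0.047 -2.653]
```

The vertical tool at this close reach has driven joint 6 to its limit, and the blade is pressing up under the lips. The blade is safely captured in the holder, so I'll release it and regrip with the tool leaning the other way, which frees joint 6.

```bash
python3 -m inch '-1 0 0 0 0 0 0;-1 0 0 0 0 0 0' 3
python3 -m inch '.5 0 0 0 0 0 0;1 0 0 0 0 0 0;1 0 0 0 0 0 0;1 0 0 0 0 0 0;1 0 0 -.02 0 0 0;1 0 0 -.03 0 0 0;1 0 0 -.03 0 0 0;1 0 0 0 0 -.1 0;1 0 0 0 0 -.1 0;1 0 0 0 0 -.05 0;1 0 0 0 0 0 0;1 0 0 0 0 0 0'
python3 - <<'E'
from h import *
s=get_state();print(s['tool_pos'],s['q'].round(2),R.from_quat(s['eef_rot']).as_matrix().round(3))
im,W=cloud("wrist");save("w15",im)
hsv=cv2.cvtColor(im,cv2.COLOR_RGB2HSV)
red=((hsv[...,0]<8)|(hsv[...,0]>172))&(hsv[...,1]>150)&(W[...,2]>.03)&(W[...,2]<.06)&(W[...,0]<.5)
p=W[red];print(len(p),np.median(p[:,2]),cv2.minAreaRect(p[:,:2].astype(np.float32)),"slope",np.polyfit(p[:,1],p[:,0],1)[0])
im,W=cloud("scene");items(im,W);save("s2",im)
E
```

```text
clock: 47.93
tool_pos: [0.4484, -0.0136, 0.0372]
eef_rot: [1.0, 0.007, -0.001, -0.001]
contact_force: [-3.7, -0.5, -2.5]
opening: 0.681
finger_force: 3.0
clock: 48.93
tool_pos: [0.4501, -0.0128, 0.117]
eef_rot: [0.992, 0.007, -0.123, -0.0]
contact_force: [-0.5, -0.2, 0.5]
opening: 1.002
finger_force: 0.0
[ 0.45007263 -0.01276599  0.11701071] [ 0.3   0.86 -0.62  1.96  0.6   0.79 -2.25] [[ 0.97   0.014 -0.244]
 [ 0.014 -1.    -0.001]
 [-0.244 -0.002 -0.97 ]]
1139 0.04502806728282656 ((0.4435330331325531, -0.01406010426580906), (0.014392966404557228, 0.05696433410048485), 2.30134916305542) slope -0.0404069149914725
px [367. 188.] rgb [74. 55. 34.] c [0.632  0.1176] r 0.0275 top 0.159 n 137 c-blade back 0.0284
px [345. 206.] rgb [65. 59. 56.] c [0.6318 0.0199] r 0.0288 top 0.162 n 196 c-blade back 0.03
px [321. 226.] rgb [92. 87. 81.] c [ 0.6291 -0.0739] r 0.0297 top 0.168 n 298 c-blade back 0.0291
px [294. 249.] rgb [74. 48. 39.] c [ 0.6304 -0.1768] r 0.0301 top 0.165 n 246 c-blade back 0.0322
```

```bash
python3 -m inch '1 .004 .001 .027 -.004 0 -.0155;1 .004 0 .027 0 0 0;1 .003 0 .018 0 0 0;1 .001 0 .01 0 0 0;1 .001 0 .0055 0 0 0;1 0 0 0 0 0 0;1 0 0 0 0 0 0'
python3 -c "
from h import *
s=get_state();print(s['tool_pos'],s['q'].round(2),R.from_quat(s['eef_rot']).as_matrix().round(3))"
```

```text
clock: 49.62
tool_pos: [0.4409, -0.0134, 0.0299]
eef_rot: [0.992, 0.016, -0.123, 0.001]
contact_force: [0.6, -0.4, 0.4]
opening: 1.001
finger_force: 0.0
[ 0.4409461  -0.01344678  0.02985479] [ 0.24  0.99 -0.51  2.01  0.74  0.61 -2.35] [[ 0.969  0.032 -0.245]
 [ 0.032 -0.999 -0.006]
 [-0.245 -0.002 -0.97 ]]
```

Joint 7 would run out of range further along, so I rise, spin the tool a half turn (same grasp), then grip.

```bash
python3 -m inch '1 -.005 0 -.022 0 0 0;1 -.009 0 -.034 0 0 0;1 -.009 0 -.034 0 0 0;1 0 0 0 0 0 .1;1 0 0 0 0 0 .1;1 0 0 0 0 0 0'
python3 -c "
from h import *
s=get_state();print(s['tool_pos'],s['q'].round(2),R.from_quat(s['eef_rot']).as_matrix().round(3))"
```

```text
clock: 50.12
tool_pos: [0.4415, -0.0139, 0.1239]
eef_rot: [0.989, -0.085, -0.121, 0.014]
contact_force: [-1.1, 0.3, 0.7]
opening: 1.001
finger_force: 0.0
[ 0.44147329 -0.01385793  0.12394702] [ 0.28  0.82 -0.57  1.99  0.55  0.76 -2.4 ] [[ 0.956 -0.164 -0.242]
 [-0.171 -0.985 -0.006]
 [-0.238  0.047 -0.97 ]]
```

```bash
A='1 0 0 0 0 0 -.125'; python3 -m inch '1 0 0 0 0 0 -.12;1 0 0 0 0 0 -.12;1 0 0 0 0 0 -.12;1 0 0 0 0 0 -.12;1 0 0 0 0 0 -.12;1 0 0 0 0 0 -.12;1 0 0 0 0 0 -.12;1 0 0 0 0 0 -.12;1 0 0 0 0 0 -.12;1 0 0 0 0 0 -.12;1 0 0 0 0 0 -.12;1 0 0 0 0 0 -.12;1 0 0 0 0 0 -.12;1 0 0 0 0 0 -.12;1 0 0 0 0 0 -.12;1 0 0 0 0 0 -.12;1 0 0 0 0 0 -.12;1 0 0 0 0 0 -.12;1 0 0 0 0 0 -.12;1 0 0 0 0 0 -.12'
python3 -m inch '1 0 0 0 0 0 -.12;1 0 0 0 0 0 -.12;1 0 0 0 0 0 -.12;1 0 0 0 0 0 -.12;1 0 0 0 0 0 -.12;1 0 0 0 0 0 -.12;1 0 0 0 0 0 -.12;1 0 0 0 0 0 -.10;1 0 0 0 0 0 0;1 0 0 0 0 0 0'
python3 - <<'E'
from h import *
s=get_state();M=R.from_quat(s['eef_rot']).as_matrix();print(s['tool_pos'],s['q'].round(2),M.round(3))
im,W=cloud("wrist");save("w16",im)
hsv=cv2.cvtColor(im,cv2.COLOR_RGB2HSV)
red=((hsv[...,0]<8)|(hsv[...,0]>172))&(hsv[...,1]>150)&(W[...,2]>.03)&(W[...,2]<.06)&(W[...,0]<.5)
p=W[red];print(len(p),np.median(p[:,2]),cv2.minAreaRect(p[:,:2].astype(np.float32)),"slope",np.polyfit(p[:,1],p[:,0],1)[0])
# desired: tool z tilt as now (-.2,0,-.98) ; tool y along +(holder axis) (-.03,1)
tz=np.array([-.2,0,-1]);tz/=np.linalg.norm(tz);ty=np.array([-.03,1,0]);ty-=tz*(ty@tz);ty/=np.linalg.norm(ty)
D=np.c_[np.cross(ty,tz),ty,tz];togo([.442,-.014,.05],D)
E
```

```text
clock: 51.78
tool_pos: [0.4408, -0.0142, 0.1225]
eef_rot: [0.432, 0.893, -0.057, -0.11]
contact_force: [0.3, 0.3, 0.2]
opening: 1.003
finger_force: 0.0
clock: 52.62
tool_pos: [0.4407, -0.014, 0.1223]
eef_rot: [-0.014, 0.992, -0.001, -0.124]
contact_force: [-0.1, 0.5, 0.3]
opening: 0.999
finger_force: 0.0
[ 0.44069751 -0.01401861  0.12228874] [ 0.61  1.18 -1.37  1.97  1.03  1.34  0.39] [[-0.969 -0.029 -0.245]
 [-0.028  1.    -0.006]
 [ 0.245  0.001 -0.969]]
1169 0.04534298341968019 ((0.4419995844364166, -0.01413581520318985), (0.014179608784615993, 0.05631335824728012), 2.5178933143615723) slope -0.03379559938284506
pos [ 0.4407 -0.014   0.1223] F [ 1.  -0.2  0.3] open 1.003
shift(tool) [-0.019  -0.0001  0.0698] turn [-0.0046 -0.0506 -0.0017]
```

```bash
python3 -m inch '1 -.007 0 .028 0 0 0;1 -.007 0 .028 0 0 0;1 -.005 0 .018 0 0 0;1 -.0025 0 .01 0 0 0;1 -.0013 0 .006 0 0 0;1 0 0 0 0 0 0;1 0 0 0 0 0 0'
python3 -c "
from h import *
s=get_state();print(s['tool_pos'],s['q'].round(2),R.from_quat(s['eef_rot']).as_matrix().round(3))"
```

```text
clock: 53.25
tool_pos: [0.4409, -0.0134, 0.0301]
eef_rot: [-0.015, 0.992, -0.001, -0.123]
contact_force: [-0.2, 0.5, 0.5]
opening: 0.999
finger_force: 0.0
[ 0.44093094 -0.01342489  0.03005006] [ 0.58  1.32 -1.27  1.99  1.2   1.27  0.34] [[-0.969 -0.03  -0.245]
 [-0.029  1.    -0.005]
 [ 0.245  0.002 -0.97 ]]
```

```bash
python3 -m inch '-1 0 0 0 0 0 0;-1 0 0 0 0 0 0;-1 0 0 0 0 0 0;-1 0 0 0 0 0 0;-1 0 0 0 0 0 0;-1 0 0 0 0 0 0' 40
python3 -m inch '-1 .0015 0 -.001 -.002 0 .009;-1 0 0 -.001 -.002 0 .0085;-1 0 0 0 0 0 0;-1 0 0 0 0 0 0'
python3 -c "
from h import *
s=get_state();print(s['tool_pos'],s['q'].round(2),R.from_quat(s['eef_rot']).as_matrix().round(4))"
```

```text
clock: 53.75
tool_pos: [0.4408, -0.0139, 0.0297]
eef_rot: [-0.015, 0.992, -0.001, -0.124]
contact_force: [0.1, -1.2, 3.7]
opening: 0.677
finger_force: 40.0
clock: 54.08
tool_pos: [0.4391, -0.014, 0.0312]
eef_rot: [-0.006, 0.992, -0.0, -0.124]
contact_force: [-1.4, 0.5, -4.2]
opening: 0.68
finger_force: 40.0
[ 0.43908346 -0.01404325  0.03123915] [ 0.58  1.32 -1.27  1.99  1.2   1.26  0.32] [[-9.690e-01 -1.220e-02 -2.469e-01]
 [-1.200e-02  9.999e-01 -2.400e-03]
 [ 2.469e-01  7.000e-04 -9.690e-01]]
```

```bash
python3 -m inch '-1 0 .01 0 0 0 0;-1 .0001 .015 0 0 0 0;-1 .0001 .015 0 0 0 0;-1 .0001 .015 0 0 0 0;-1 .0001 .015 0 0 0 0;-1 0 0 0 0 0 0'
python3 -c "
from h import *
s=get_state();print(s['tool_pos'],s['q'].round(2),R.from_quat(s['eef_rot']).as_matrix().round(4))"
```

```text
clock: 54.58
tool_pos: [0.4374, 0.0603, 0.032]
eef_rot: [-0.008, 0.992, 0.002, -0.124]
contact_force: [-2.4, 4.5, -7.2]
opening: 0.675
finger_force: 39.9
[0.43741223 0.06033558 0.03197667] [ 0.44  1.32 -1.28  1.99  1.19  1.24  0.19] [[-0.9689 -0.016  -0.2469]
 [-0.0167  0.9999  0.001 ]
 [ 0.2469  0.0051 -0.969 ]]
```

```bash
python3 -m inch '-1 0 .015 .001 0 0 0;-1 0 .02 0 0 0 0;-1 0 .02 0 0 0 0;-1 0 .02 0 0 0 0;-1 0 .015 0 0 0 0;-1 0 0 0 0 0 0'
python3 -m inch '-1 0 .015 0 0 0 0;-1 0 .015 0 0 0 0;-1 0 .015 0 0 0 0;-1 0 .015 0 0 0 0;-1 0 0 0 0 0 0'
python3 -c "
from h import *
s=get_state();print(s['tool_pos'],s['q'].round(2),R.from_quat(s['eef_rot']).as_matrix().round(4))"
```

```text
clock: 55.08
tool_pos: [0.4353, 0.15, 0.0316]
eef_rot: [-0.008, 0.992, 0.001, -0.125]
contact_force: [-5.5, 4.5, -1.7]
opening: 0.675
finger_force: 39.9
clock: 55.5
tool_pos: [0.4343, 0.2077, 0.0316]
eef_rot: [-0.006, 0.992, -0.0, -0.126]
contact_force: [-6.4, 2.3, 1.6]
opening: 0.676
finger_force: 39.8
[0.43432288 0.20765731 0.03161707] [ 0.16  1.34 -1.29  1.88  1.16  1.23  0.01] [[-9.684e-01 -1.290e-02 -2.492e-01]
 [-1.270e-02  9.999e-01 -2.500e-03]
 [ 2.492e-01  7.000e-04 -9.685e-01]]
```

```bash
python3 -m inch '-1 .001 .01 0 0 0 0;-1 .0003 .015 0 0 0 0;-1 .0003 .015 0 0 0 0;-1 0 .015 0 0 0 0;-1 0 .005 0 0 0 0;-1 0 0 0 0 0 0;-1 0 0 0 0 0 0'
python3 -m inch '-1 0 .003 0 0 0 0;-1 0 .002 0 0 0 0;-1 0 0 0 0 0 0;-1 0 0 0 0 0 0'
```

```text
clock: 56.08
tool_pos: [0.4333, 0.2667, 0.032]
eef_rot: [-0.006, 0.992, 0.001, -0.125]
contact_force: [-4.9, 1.5, 2.3]
opening: 0.679
finger_force: 39.8
clock: 56.42
tool_pos: [0.4336, 0.2681, 0.0308]
eef_rot: [-0.005, 0.992, -0.003, -0.125]
contact_force: [-4.9, -5.0, 1.0]
opening: 0.672
finger_force: 39.8
```

```bash
python3 -m inch '-1 .001 .003 0 0 0 0;-1 0 .003 0 0 0 0;-1 0 0 0 0 0 0;-1 0 0 0 0 0 0'
python3 - <<'E'
from h import *
s=get_state();print(s['tool_pos'],s['q'].round(2),R.from_quat(s['eef_rot']).as_matrix().round(4))
im,W=cloud("wrist");np.savez("w17.npz",im=im,W=W);save("w17",im)
for n in("top",):
    im,W=cloud(n);np.savez(n+"1.npz",im=im,W=W)
    a=cv2.resize(im[215:260,185:330],None,fx=5,fy=5,interpolation=cv2.INTER_CUBIC);save("t1",a)
E
```

```text
clock: 56.75
tool_pos: [0.4331, 0.275, 0.0312]
eef_rot: [-0.005, 0.992, -0.002, -0.124]
contact_force: [-3.0, -4.8, -0.1]
opening: 0.676
finger_force: 39.8
[0.43306194 0.27502085 0.03121007] [ 0.04  1.35 -1.3   1.8   1.15  1.24 -0.04] [[-0.9692 -0.0113 -0.2462]
 [-0.0103  0.9999 -0.0054]
 [ 0.2462 -0.0027 -0.9692]]
```

View pics/t1.png

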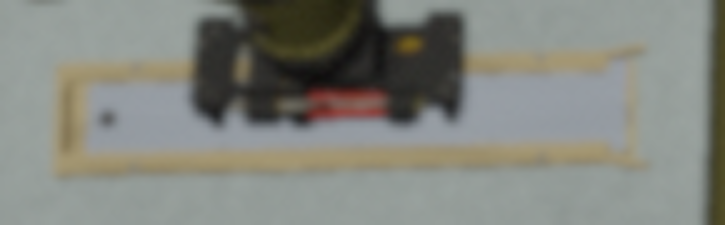

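The blade is almost in: its left end at (87,118) is still about 10 mm short of the stop. I keep pushing gently.

```bash
python3 -m inch '-1 .0005 .003 0 0 0 0;-1 0 .002 0 0 0 0;-1 0 0 0 0 0 0;-1 0 0 0 0 0 0'
python3 -m inch '-1 .0005 .002 0 0 0 0;-1 0 .002 0 0 0 0;-1 0 0 0 0 0 0;-1 0 0 0 0 0 0'
python3 -m inch '-1 0 .002 0 0 0 0;-1 0 .002 0 0 0 0;-1 0 0 0 0 0 0;-1 0 0 0 0 0 0'
```

```text
clock: 57.18
tool_pos: [0.4326, 0.2811, 0.0316]
eef_rot: [-0.006, 0.992, -0.001, -0.124]
contact_force: [-2.6, -4.6, 0.2]
opening: 0.683
finger_force: 39.8
clock: 57.52
tool_pos: [0.4324, 0.2861, 0.0319]
eef_rot: [-0.006, 0.992, -0.0, -0.123]
contact_force: [-0.7, -4.0, -0.2]
opening: 0.677
finger_force: 39.8
clock: 57.85
tool_pos: [0.4324, 0.2897, 0.0319]
eef_rot: [-0.006, 0.992, -0.001, -0.123]
contact_force: [0.6, -5.8, 0.2]
opening: 0.674
finger_force: 39.8
```

```bash
python3 -m inch '-1 0 .002 0 0 0 0;-1 0 .001 0 0 0 0;-1 0 0 0 0 0 0;-1 0 0 0 0 0 0'
python3 -m inch '-1 0 .002 0 0 0 0;-1 0 .001 0 0 0 0;-1 0 0 0 0 0 0;-1 0 0 0 0 0 0'
python3 - <<'E'
from h import *
im,W=cloud("top");np.savez("top2.npz",im=im,W=W)
m=camera_model("top")
hsv=cv2.cvtColor(im,cv2.COLOR_RGB2HSV);hsv0=cv2.cvtColor(np.load("top1.npz")["im"],cv2.COLOR_RGB2HSV)
for r_ in(236,240):
    print(r_,hsv[r_,194:210,1],rayz(m,[(200,r_),(201,r_)],.008)[:,1]); print(hsv[r_,306:318,1],rayz(m,[(306,r_),(317,r_)],.008)[:,1])
E
```

```text
clock: 58.18
tool_pos: [0.4323, 0.2899, 0.0318]
eef_rot: [-0.006, 0.992, -0.003, -0.124]
contact_force: [0.2, -16.3, 4.5]
opening: 0.674
finger_force: 40.0
clock: 58.52
tool_pos: [0.4321, 0.2899, 0.0315]
eef_rot: [-0.006, 0.992, -0.007, -0.124]
contact_force: [0.3, -23.6, 8.5]
opening: 0.678
finger_force: 40.2
236 [10 21 49 54 23  9 18 21 21 19 19 20 20 20 20 20] [0.48099448 0.47727536]
[27 63 76 78 70 52 21 10 13 16 13 11] [0.08724692 0.04644158]
240 [11 23 49 47  5 17 19 19 16 17 20 21 19 20 19 20] [0.4802624  0.47655004]
[26 63 76 76 71 52 23 10 13 14 11 13] [0.08722926 0.04649786]
```

Hard stop at y 0.290. Release, rise and inspect.

```bash
python3 -m inch '-1 0 -.004 .0005 0 0 0;-1 0 0 0 0 0 0;0 0 0 0 0 0 0;1 0 0 0 0 0 0;1 0 0 0 0 0 0;1 0 0 0 0 0 0;1 .005 0 -.02 0 0 0;1 .0075 0 -.03 0 0 0;1 .0075 0 -.03 0 0 0;1 .0075 0 -.03 0 0 0;1 .0075 0 -.03 0 0 0;1 0 -.03 0 0 0 0;1 0 -.03 0 0 0 0;1 0 -.03 0 0 0 0;1 0 0 0 0 0 0;1 0 0 0 0 0 0'
python3 - <<'E'
from h import *
s=get_state();print(s['tool_pos'],s['q'].round(2))
im,W=cloud("wrist")
hsv=cv2.cvtColor(im,cv2.COLOR_RGB2HSV)
red=((hsv[...,0]<8)|(hsv[...,0]>172))&(hsv[...,1]>150)&(W[...,2]>.03)&(W[...,2]<.06)&(W[...,0]<.5)
p=W[red];print(len(p),np.median(p[:,2]),cv2.minAreaRect(p[:,:2].astype(np.float32)),"slope",np.polyfit(p[:,1],p[:,0],1)[0])
for n in("scene","top"):
    im2,W=cloud(n);items(im2,W);save(n+"3",im2)
    hsv=cv2.cvtColor(im2,cv2.COLOR_RGB2HSV)
    red=((hsv[...,0]<8)|(hsv[...,0]>172))&(hsv[...,1]>150)&(hsv[...,2]>90)&(W[...,2]<.08)&(W[...,0]<.5)&(W[...,0]>.2);p=W[red];print(n,len(p),np.median(p,0).round(4) if len(p) else None)
im=cv2.resize(im,None,fx=.62,fy=.62);im2=cv2.imread("pics/scene3.png")[:,:,::-1]
save("w18",np.vstack([im2[60:360,150:547],im]))
E
```

```text
clock: 59.9
tool_pos: [0.4337, 0.2022, 0.1762]
eef_rot: [-0.006, 0.992, 0.001, -0.123]
contact_force: [0.5, 0.8, -0.0]
opening: 0.999
finger_force: 0.0
[0.43373353 0.20224989 0.17615694] [ 0.21  1.12 -1.42  1.85  0.91  1.33  0.1 ]
773 0.046352659274747306 ((0.4337512254714966, 0.2885783612728119), (0.014190731570124626, 0.05691280961036682), 0.8075128793716431) slope -0.029598739150141714
px [367. 188.] rgb [75. 56. 37.] c [0.6312 0.1182] r 0.027 top 0.158 n 151 c-blade back 0.0276
px [345. 206.] rgb [66. 61. 58.] c [0.6325 0.02  ] r 0.0288 top 0.162 n 180 c-blade back 0.0308
px [321. 226.] rgb [92. 88. 82.] c [ 0.6291 -0.0734] r 0.03 top 0.167 n 306 c-blade back 0.029
px [294. 249.] rgb [77. 50. 40.] c [ 0.63   -0.1775] r 0.0296 top 0.165 n 255 c-blade back 0.0319
scene 58 [0.4366 0.2864 0.0465]
top 50 [0.4316 0.2894 0.0475]
```

View pics/w18.png

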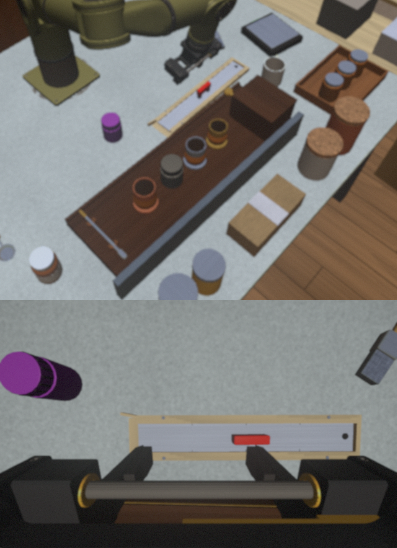

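The straightedge is home against the stop (lower part of the picture, blade end at (352,437)). The row is unchanged and upright with nothing touching, so I'm handing in.

```bash
python3 -c "
from plant import r
print(r.finish_job())"
```

```text
the job is handed in; nothing more can be done
None
```

The job is handed in at about 60 s of 210: all three gourds and the canister measured up to the straightedge, and it is pushed to the stop in its holder; the hand-in returned no verdict, so I can't say whether it passed.

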